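# Register a circuit board in its fixture and clamp it with two captive screws

### The job

Push the circuit board home against the fixture's stops, square in its corner. Then take the flat-bladed driver from its stand and with it turn both slotted clamp screws clockwise, in either order, until their tongues reach over the board's edges. Put the driver back upright in its stand, and leave the other things on the bench where they are.

Things in the scene. Friction and masses are not known exactly. Their poses are not given: they have to be found in the camera images.
- fixture: Fixed grey plate 12 mm thick, x -100 to 115, y -90 to 105 mm about its origin (on the bench below the centre of the board's place). Dark stop blocks 10 mm high stand on it: two with faces at y = 45 (at x = -36 and 22, 24 mm long), two with faces at x = 55 (at y = -29 and 29, 20 mm long). Near (-x) and right (-y) sides open. Screw axes at (0, 75) and (85, 0).
- fixture_corner (a point): The corner on top of the fixture plate where the two stop faces would meet, at (55, 45, 12) mm of the fixture; axes as the fixture.
- board: Green circuit board in a black carrier, loose on the fixture plate, 110 mm (x) by 90 mm (y), 10 mm thick, parts on it up to 17 mm high; 0.22 kg. Origin: centre of the underside. Starts 12 to 32 mm short of both pairs of stops and turned up to 0.12 rad.
- board_corner (a point): The board's far left lower corner, at (55, 45, 0) mm of the board; it comes to the fixture corner when the board is home.
- screw_left: Clamp at the fixture's left (+y) side: captive slotted steel screw head 29 mm across on a steel tongue (14 mm wide, 5 thick, reaching 44 mm from the axis); they turn together about the vertical. Origin: on the axis, centre of the slot floor, 29.5 mm above the bench. z up; x points along the tongue. The slot runs along x, 7 mm wide, 8 deep, open at both ends.
- latch_left (a joint): Turn of the left clamp, rad, growing clockwise seen from above; starts between 0.1 and 0.5; 0 = tongue parallel to the board's edge, 1.57 (hard stop) = tongue square across the board's edge, 2.5 mm above it, reaching 14 mm over it. Friction about 0.06 N m.
- screw_far: Clamp at the fixture's far (+x) side: captive slotted steel screw head 29 mm across on a steel tongue (14 mm wide, 5 thick, reaching 44 mm from the axis); they turn together about the vertical. Origin: on the axis, centre of the slot floor, 29.5 mm above the bench. z up; x points along the tongue. The slot runs along x, 7 mm wide, 8 deep, open at both ends.
- latch_far (a joint): Turn of the far clamp, rad, growing clockwise seen from above; starts between 0.1 and 0.5; 0 = tongue parallel to the board's edge, 1.57 (hard stop) = tongue square across the board's edge, 2.5 mm above it, reaching 14 mm over it. Friction about 0.06 N m.
- driver: Flat-bladed driver, upright, blade down, 120 mm long, 0.11 kg. Origin: middle of the blade's lower end; z up to the handle. Blade 20 mm wide along x, 4 thick along y, 12 high; shank 10 across up to z = 45; collar 34 across from z = 45 to 50; black square handle 24 by 24 mm, faces along x and y, from z = 50 to 120.
- stand: Grey driver stand fixed on the bench at the left or right, 50 mm high, x -30 to 42, y -32 to 32 mm. A slot 16 mm wide runs along x, open at the top and the -x end, closed beyond x = 30. Origin: on the bench below the driver's place. The driver hangs in the slot, blade along it (x), collar on the stand's top, blade end 5 mm above the bench.
- bin: Black open parts bin, 100 by 85 by 45 mm, on the other side than the stand. Leave it alone. Origin: centre of the underside.
- spool: Solder spool standing on end, 52 mm across, 38 mm high. Leave it alone. Origin: centre of the underside.
- jar: Small closed flux jar, 44 mm across, 50 mm high. Leave it alone. Origin: centre of the underside.

How it is judged:
On the way, in this order (a step that is already met when the one before it is completed fails the run):
1. the board is home against both pairs of stops: its corner within 3 mm of the fixture corner along both edges, square within 0.03 rad, flat on the plate, with both clamps still open (under 0.7 rad) (x of board_corner in the frame of fixture_corner between -0.003 and 0.003 m and y of board_corner in the frame of fixture_corner between -0.003 and 0.003 m and angle between the x axis of board and the x axis of fixture, either way round below 0.03 rad and z of board_corner in the frame of fixture_corner below 0.003 m and angle between board's own z axis and vertical below 0.04 rad and value of joint each of latch_left, latch_far below 0.7 rad), for 0.2 s.
2. one clamp screw is turned to at least 1.35 rad with the driver's blade in its slot (blade end within 7 mm of the slot floor's centre) (((value of joint latch_left above 1.35 rad and distance between driver and screw_left below 0.007 m) or (value of joint latch_far above 1.35 rad and distance between driver and screw_far below 0.007 m))), for 0.1 s.
3. both screws are turned to at least 1.35 rad, with the driver's blade in the slot of the second one (within 7 mm) (value of joint each of latch_left, latch_far above 1.35 rad and (distance between driver and screw_left below 0.007 m or distance between driver and screw_far below 0.007 m)), for 0.1 s.
At the end, for the whole second after the job is handed in: Board home in the corner (within 3 mm along both edges, square within 0.03 rad, flat); both clamps at 1.35 rad or more, over its edges; driver at rest, back in its stand's slot, upright within 0.12 rad, blade end under 10 mm above the bench and within 15 mm of the stand's origin (x of board_corner in the frame of fixture_corner between -0.003 and 0.003 m and y of board_corner in the frame of fixture_corner between -0.003 and 0.003 m and angle between the x axis of board and the x axis of fixture, either way round below 0.03 rad and z of board_corner in the frame of fixture_corner below 0.003 m and angle between board's own z axis and vertical below 0.04 rad and value of joint each of latch_left, latch_far above 1.35 rad and horizontal distance between driver and stand below 0.015 m and height (world z) of driver below 0.01 m and angle between driver's own z axis and vertical below 0.12 rad and linear speed of driver below 0.02 m/s); the robot touches nothing.
It fails at once if the gripper or arm pushes a clamp (screw head or tongue) itself with more than 3 N: clamps are turned only with the driver (contact force between any of the fingers, the arm and screw_left above 3 N).
It fails at once if the gripper or arm pushes a clamp (screw head or tongue) itself with more than 3 N: clamps are turned only with the driver (contact force between any of the fingers, the arm and screw_far above 3 N).
It fails at once if the bin is moved more than 20 mm (distance of bin from where it was at the start of the episode above 0.02 m).
It fails at once if the spool is moved more than 20 mm (distance of spool from where it was at the start of the episode above 0.02 m).
It fails at once if the jar is moved more than 20 mm (distance of jar from where it was at the start of the episode above 0.02 m).
It also fails if it takes over 72 s, if anything falls off the work surface, if the arm or the gripper's body presses on something with over 40 N, if the wrist force passes 120 N, or if a joint passes its speed limit or range.

### The arm

A 6-joint arm with a two-finger parallel gripper is mounted at the origin on the work surface. World frame = base frame: x ahead of the robot, y to its left, z up, the work surface at z = 0. Lengths are in m, angles in rad, forces in N, time in s.
With the tool pointing down it reaches from about 0.35 to 0.85 m from the base axis. Payload 8.1 kg.
Tool frame: the origin (TCP) lies on the centre line of the jaws, within the pads' length; the fingertips stand 19 mm ahead of it and the grasp point (between the pads) is the TCP (robot.tips_ahead is the distance from the TCP to the fingertips, in m); y points along the fingers, z is the direction in which the jaws open and shut, and the axes are right-handed (so a half turn about y gives the same grasp; the last joint's range is limited). The gripper opens to 93 mm and grips with 3 to 60 N. Pads are 15 mm wide; open, the fingers measure 128 mm over their backs; the gripper's body (75 mm by 188 mm) begins 65 mm behind the grasp point.
Start: joints at [1.152, 0.13, 1.488, -0, 1.523, -0.085], TCP at [0.197, 0.567, 0.238] pointing down, gripper open.
Joint ranges: [-2.96, 2.96], [-0.89, 2.26], [0.02, 2.5], [-1.34, 4.48], [0, 2.73], [-2.66, 2.66]. Speed limits (rad/s): [2.39, 2.39, 2.79, 3.14, 3.14, 3.14].

### API

Orientations are given as a rotation vector (axis times angle).
In Python, from plant import robot, imaging, models gives the robot as it stands.
- The arm moves only by the tool carry_out, never from a script. Its argument "motion" is one flat list of numbers, 7 for each row, row after row: the shift along the tool's x, y, z in m, then the turn, a rotation vector about the tool's x, y, z in degrees, then the opening, from -1 (shut) to 1 (fully open). A call has exactly 5 rows; each row shifts and turns the pose as measured when the row begins, along the tool's axes as they then stand; what a row does not reach is not made up. A row lasts 1/10 s, in which the tool goes at most 50 mm and 8.59 degrees, less where a joint would pass 70% of its speed; a pose out of reach is approached as far as the arm can. A call is refused whole if a number of a shift passes 0.05 or a number of a turn 8.59, either way. A call with a gripper value outside its range is refused whole. The fingers move at their own pace and stop on an object; "squeeze" is the grip in N (left out, the last holds). Time passes only in rows, so rows that do not move let the fingers close, or fill a call up. It gives the time, the measured TCP pose, the force and the opening at its end, in the units of the state.
- robot.read_state(): the state, without advancing time (a new reading comes with each control period).
- imaging.read_camera(name): name is "scene" or "top" or "wrist"; returns the picture (384x512x3 uint8, blue, green, red); there is no depth.
- imaging.camera_model(name): a dict with "K" (3x3 intrinsics, pixels), "position" and "orientation" of the camera in the world. Camera axes: x right, y down, z forward; pixel columns grow to the right and rows downward; lengths in m; the calibration is good to about 2 mm. A picture is of the moment at which its call begins: read the wrist's pose just before it. camera_model takes no time and is no camera call; for the wrist camera it gives the pose at the moment of the call.
- robot.close_job(): hands the job in, once; it reports no verdict.
Trained networks look in the newest picture that a camera, given by its name, has taken for a name from the list of things; names that differ only in an ending like _2 or _b are one class to them, and where a whole thing is asked for, a point or a joint stands for the part that bears it (a point fixed in the world has none). Each returns a list of dicts, best first, with "confidence" (0 to 1); they miss things now and then, are a little off and sometimes report something else, mostly with a low value. They report only what shows in the picture. A call takes as long as a camera call.
- models.outline_of(camera, thing): "pixels" (384x512 bool, what is visible of it) and "pixel" ([column, row] in pixels, amid what is visible of it).
The state is a dict: "t": time; "q": joint angles; "dq": joint speeds; "joint_torque": joint torques, N m; "tool_pos": TCP position; "orientation": TCP orientation; "force": force on the tool from outside, world axes, zero at the start; "wrist_torque": the same for the moment, N m; "opening": finger opening in m.
Only numpy, scipy, OpenCV 4.12 (cv2) and the standard library are available. Lean on these libraries where they do the work, as an engineer would, in place of code of your own. Each camera call takes 0.05 s, during which the arm holds its last target.

## Working session

There is one attempt and no reset: what is moved stays moved. The work goes in short steps, Python scripts to look and compute and a tool call to move; the robot and the scene stay as the last step left them, time stands still between calls to the robot, and variables do not carry over. Pictures are saved under pics/ and viewed, and the job is handed in when it is done.

Besides the shell and the picture viewer there is one more tool, called after "Request:" as name(argument=value, ...) on one line, values as JSON. carry_out: Moves the arm, as the interface text tells. Its arguments: {"type":"object","properties":{"motion":{"type":"array","items":{"type":"number"}},"squeeze":{"type":"number"}},"required":["motion"]}

```bash
ls; mkdir -p pics
python3 - <<'E'
from plant import robot, imaging, models
import cv2
print(robot.read_state())
for n in ["scene","top","wrist"]:
    im=imaging.read_camera(n); cv2.imwrite(f"pics/{n}0.png",im)
    print(n,imaging.camera_model(n))
E
```

```text
pics
{'t': 0.0, 'q': array([ 1.15161987e+00,  1.31172222e-01,  1.48925936e+00,  6.18000127e-06,
        1.52304161e+00, -8.53694180e-02]), 'dq': array([-6.94673119e-05,  6.20713719e-04,  6.40684230e-04, -1.37279948e-03,
       -5.48981418e-04, -2.70569228e-03]), 'joint_torque': array([-1.85082703e-03, -5.59859061e+01, -4.91748226e+01,  7.67574110e-02,
        3.59325169e-02, -1.12333164e-04]), 'tool_pos': array([0.1963225 , 0.5663962 , 0.23659178]), 'orientation': array([-1.55669987,  0.26239183, -0.26164209]), 'force': array([ 0.92111331, -0.37645846, -0.58814401]), 'wrist_torque': array([-0.03306848, -0.01770988, -0.00553485]), 'opening': 0.09275142367856795}
scene {'K': array([[487.84883189,   0.        , 262.9027526 ],
       [  0.        , 487.84883189, 189.7779145 ],
       [  0.        ,   0.        ,   1.        ]]), 'position': array([ 1.22601893, -0.50511383,  0.70841794]), 'orientation': array([-2.04215064, -1.01841246,  0.47701661])}
top {'K': array([[433.95573949,   0.        , 257.62829999],
       [  0.        , 433.95573949, 195.46185971],
       [  0.        ,   0.        ,   1.        ]]), 'position': array([0.36694374, 0.00430615, 1.10634927]), 'orientation': array([-2.11626705,  2.14457497, -0.19221453])}
wrist {'K': array([[290.31253659,   0.        , 254.28769724],
       [  0.        , 290.31253659, 198.17530265],
       [  0.        ,   0.        ,   1.        ]]), 'position': array([0.12196526, 0.59314367, 0.38455565]), 'orientation': array([2.35841783, 1.6794634 , 0.24319961])}
```

View pics/scene0.png

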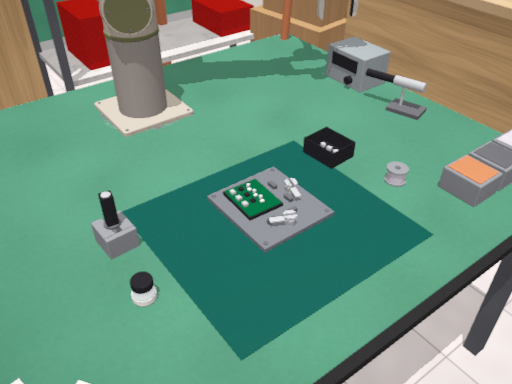

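View pics/top0.png

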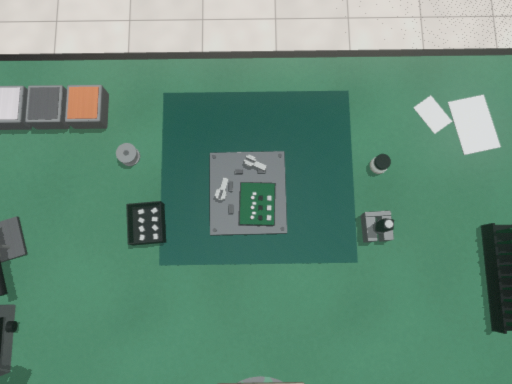

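View pics/wrist0.png

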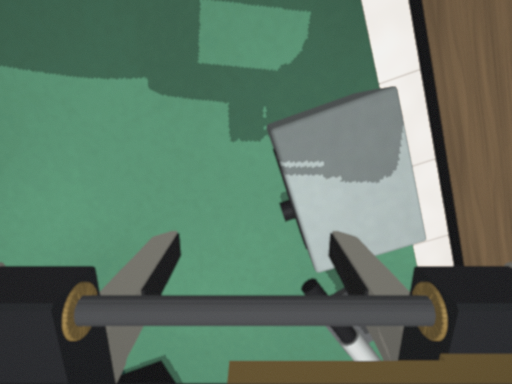

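```bash
cat > h.py <<'E'
import numpy as np, cv2
from scipy.spatial.transform import Rotation as Ro
from plant import robot, imaging, models
def ray(cm,px):
    p=np.array([px[0],px[1],1.0]); d=np.linalg.solve(cm["K"],p); R=Ro.from_rotvec(cm["orientation"]).as_matrix()
    return np.array(cm["position"]),R@d
def at_z(cm,px,z):
    o,d=ray(cm,px); return o+d*(z-o[2])/d[2]
def proj(cm,P):
    R=Ro.from_rotvec(cm["orientation"]).as_matrix(); c=(np.atleast_2d(P)-cm["position"])@R
    q=c@cm["K"].T; return q[:,:2]/q[:,2:]
def Rdown(yaw): # tool y down, tool z (jaws) at world yaw
    z=np.array([np.cos(yaw),np.sin(yaw),0]); y=np.array([0,0,-1.]); return np.stack([np.cross(y,z),y,z],1)
def state():
    s=robot.read_state(); R=Ro.from_rotvec(s["orientation"]).as_matrix(); z=R[:,2]
    print("t %.2f tcp %s jawyaw %.3f down %.4f force %s op %.4f q %s"%(s["t"],np.round(s["tool_pos"],4),np.arctan2(z[1],z[0]),-R[2,1],np.round(s["force"],1),s["opening"],np.round(s["q"],3)))
    return s,R
def delta(pos,yaw):
    s,R=state(); d=R.T@(np.array(pos)-s["tool_pos"]); rv=Ro.from_matrix(R.T@Rdown(yaw)).as_rotvec(degrees=True)
    print("tool shift mm",np.round(d*1000,1),"turn deg",np.round(rv,2)); return d,rv
def look(cam,name):
    cm=imaging.camera_model(cam); im=imaging.read_camera(cam); cv2.imwrite(f"pics/{name}.png",im); return cm,im
E
python3 - <<'E'
from h import *
s,R=state(); print(np.round(R,3))
for n in ["scene","top"]:
    cm=imaging.camera_model(n); print(n,np.round(Ro.from_rotvec(cm["orientation"]).as_matrix(),3))
    imaging.read_camera(n)
    for th in ["fixture","board","screw_left","screw_far","driver","stand","bin","spool","jar"]:
        r=models.outline_of(n,th)
        for x in r[:2]:
            m=x["pixels"].astype(np.uint8); print(n,th,round(x["confidence"],2),np.round(x["pixel"],1),m.sum(),[np.round(at_z(cm,x["pixel"],z),3)[:2] for z in (0.012,0.03)],end=" ")
            if th in("fixture","board","stand"): print(cv2.minAreaRect(np.argwhere(m)[:,::-1].astype(np.float32)))
            else: print()
w=imaging.camera_model("wrist"); print(np.round(R.T@(w["position"]-s["tool_pos"]),4)); print(np.round(R.T@Ro.from_rotvec(w["orientation"]).as_matrix(),3))
print(robot.read_state()["t"])
E
```

```text
t 0.15 tcp [0.1964 0.5665 0.2368] jawyaw 1.237 down 1.0000 force [-0.1  0.2  0.4] op 0.0934 q [ 1.152  0.131  1.489  0.     1.523 -0.085]
[[ 0.945 -0.001  0.328]
 [-0.328 -0.001  0.945]
 [-0.    -1.    -0.001]]
scene [[ 0.607  0.498 -0.619]
 [ 0.795 -0.367  0.484]
 [ 0.014 -0.786 -0.619]]
scene fixture 0.87 [277.9 211. ] 4512 [array([0.608, 0.02 ]), array([0.624, 0.007])] ((270.11566162109375, 204.39967346191406), (102.58009338378906, 79.20845794677734), 43.87669372558594)
scene fixture 0.4 [105.  210.7] 595 [array([ 0.384, -0.282]), array([ 0.405, -0.287])] ((109.45756530761719, 211.4708251953125), (42.75455856323242, 17.626239776611328), 79.50852966308594)
scene board 0.83 [251.4 201.4] 1338 [array([ 0.547, -0.007]), array([ 0.565, -0.02 ])] ((252.00003051757812, 198.50001525878906), (48.790367126464844, 34.64822769165039), 45.0)
scene screw_left 0.46 [291.4 183.8] 218 [array([0.55 , 0.107]), array([0.568, 0.091])] 
scene screw_far 0.71 [288.9 217.3] 255 [array([0.638, 0.026]), array([0.654, 0.013])] 
scene driver 0.65 [106.  210.2] 564 [array([ 0.383, -0.279]), array([ 0.405, -0.2
[... 1261 characters left out ...]

top driver 0.8 [380.5 227. ] 235 [array([ 0.477, -0.31 ]), array([ 0.475, -0.305])] 
top driver 0.36 [221.5 191.3] 190 [array([0.574, 0.092]), array([0.571, 0.09 ])] 
top stand 0.59 [375.4 224.6] 675 [array([ 0.483, -0.298]), array([ 0.482, -0.293])] ((376.54266357421875, 225.88414001464844), (30.81039810180664, 30.92083168029785), 83.6598129272461)
top bin 0.68 [147.1 223.2] 1588 [array([0.495, 0.28 ]), array([0.493, 0.276])] 
top spool 0.88 [128.7 154.3] 408 [array([0.676, 0.334]), array([0.671, 0.328])] 
top jar 0.69 [377.2 165.3] 323 [array([ 0.638, -0.312]), array([ 0.633, -0.307])] 
[-0.079  -0.1485  0.0008]
[[-0.     0.958  0.286]
 [-0.002 -0.286  0.958]
 [ 1.    -0.     0.002]]
1.15
```

Request:
carry_out(motion=[0.033,0,-0.035,0,-6.4,0,1,0.029,0,-0.039,0,-6.4,0,1,0.025,0,-0.041,0,-6.3,0,1,0.021,0,-0.043,0,0,0,1,0.021,0,-0.043,0,0,0,1])

```text
t: 1.65
tool_pos: [0.2992, 0.347, 0.235]
orientation: [-1.572, -0.016, 0.018]
force: [2.1, 0.6, 0.5]
opening: 0.0932
```

Request:
carry_out(motion=[0.021,0.0,-0.043,0,0,0,1,0.021,0.0,-0.043,0,0,0,1,0.021,0,-0.043,0,0,0,1,0.021,0,-0.043,0,0,0,1,0.021,0,-0.043,0,0,0,1])

```text
t: 2.15
tool_pos: [0.4116, 0.1256, 0.2367]
orientation: [-1.57, -0.022, 0.016]
force: [0.6, 0.1, -0.4]
opening: 0.0927
```

Run:
```python
from h import *
delta([0.45,0.03,0.25],np.pi/2)
```

```text
t 2.15 tcp [0.4116 0.1256 0.2367] jawyaw 1.595 down 1.0000 force [ 0.6  0.1 -0.4] op 0.0927 q [ 0.177 -0.349  1.935 -0.     1.553 -1.418]
tool shift mm [ 36.1 -13.2 -96.5] turn deg [-0.03  1.38  0.2 ]
```

Request:
carry_out(motion=[0.015,-0.01,-0.04,0,1.4,0,1,0.012,-0.01,-0.04,0,0,0,1,0.009,0,-0.018,0,0,0,1,0,0,0,0,0,0,1,0,0,0,0,0,0,1])

```text
t: 2.65
tool_pos: [0.4507, 0.0179, 0.2582]
orientation: [-1.572, 0.004, -0.013]
force: [-0.4, -0.4, 0.2]
opening: 0.0929
```

Run:
```python
from h import *
state()
cm,im=look("wrist","w1")
cv2.imwrite("pics/w1b.png",cv2.resize(im,(800,600),interpolation=cv2.INTER_CUBIC))
out=im.copy()
for th,c in [("fixture",(255,0,0)),("board",(0,255,0)),("screw_left",(0,0,255)),("screw_far",(0,255,255))]:
    for x in models.outline_of("wrist",th)[:2]:
        m=x["pixels"].astype(np.uint8); print(th,round(x["confidence"],2),np.round(x["pixel"],1),m.sum(),np.round(at_z(cm,x["pixel"],0.03),3))
        cs,_=cv2.findContours(m,cv2.RETR_EXTERNAL,cv2.CHAIN_APPROX_NONE); cv2.drawContours(out,cs,-1,c,1)
cv2.imwrite("pics/w1o.png",cv2.resize(out,(800,600)))
np.save("cm1.npy",cm,allow_pickle=True)
```

```text
t 2.65 tcp [0.4507 0.0179 0.2582] jawyaw 1.560 down 1.0000 force [-0.4 -0.4  0.2] op 0.0929 q [-0.074 -0.297  1.855 -0.     1.578 -1.634]
fixture 0.69 [279.7 242.2] 10818 [0.551 0.053 0.03 ]
board 0.69 [246.  231.9] 4487 [0.534 0.006 0.03 ]
board 0.29 [282.2 238.1] 10362 [0.544 0.057 0.03 ]
screw_left 0.73 [308.8 258.3] 603 [0.577 0.096 0.03 ]
screw_far 0.42 [448.3 200.1] 6482 [0.49 0.28 0.03]
```

View pics/w1b.png

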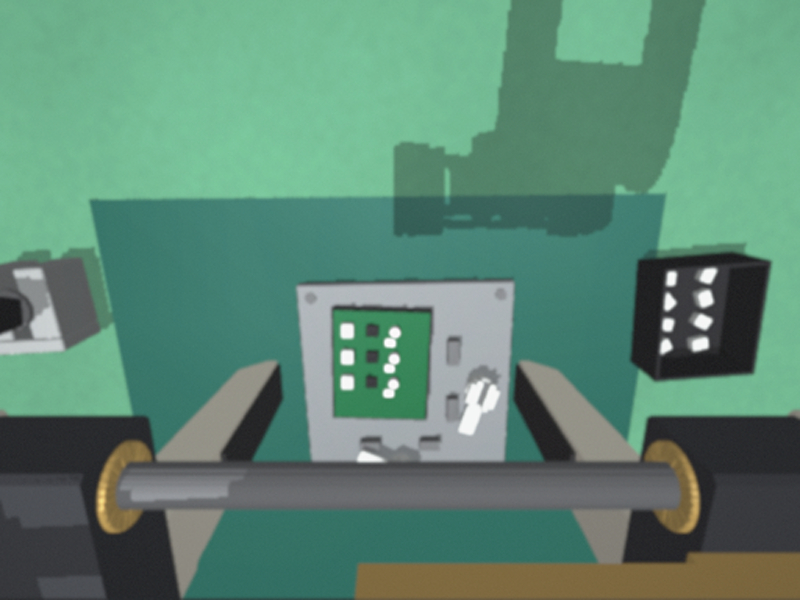

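View pics/w1o.png

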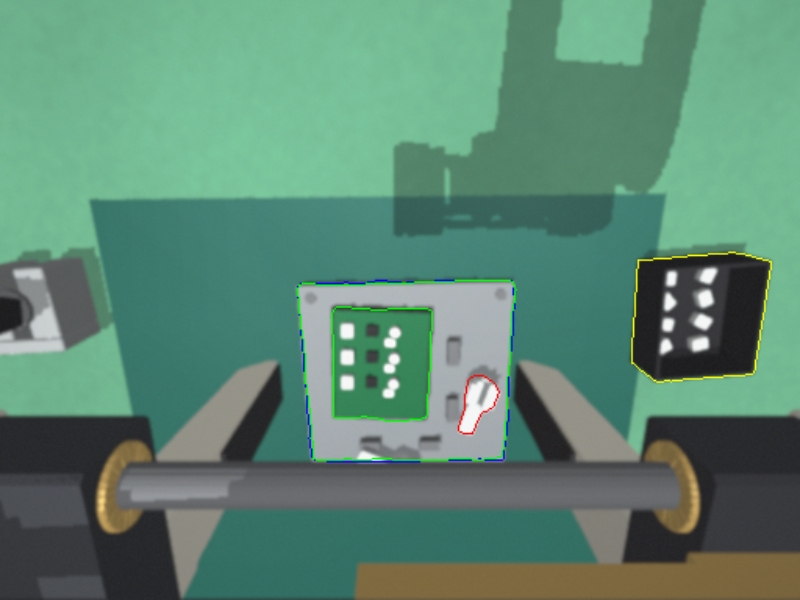

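Request:
carry_out(motion=[0.04,0.02,0,0,-0.6,0,1,0.04,0.02,0,0,0,0,1,0.02,0,0,0,0,0,1,0,0,0,0,0,0,1,0,0,0,0,0,0,1])

```text
t: 3.4
tool_pos: [0.5531, 0.0242, 0.2193]
orientation: [-1.572, -0.017, 0.001]
force: [-0.2, 0.6, -1.4]
opening: 0.093
```

Run:
```python
from h import *
state()
cm,im=look("wrist","w2")
cv2.imwrite("pics/w2b.png",cv2.resize(im,(800,600),interpolation=cv2.INTER_CUBIC))
for th in ["fixture","board","screw_left","screw_far","stand","driver"]:
    for i,x in enumerate(models.outline_of("wrist",th)[:2]):
        m=x["pixels"].astype(np.uint8); print(th,round(x["confidence"],2),np.round(x["pixel"],1),m.sum(),np.round(at_z(cm,x["pixel"],0.03),3))
        cv2.imwrite(f"pics/m2_{th}_{i}.png",m*255)
np.save("cm2.npy",cm,allow_pickle=True)
```

```text
t 3.40 tcp [0.5531 0.0242 0.2193] jawyaw 1.582 down 1.0000 force [-0.2  0.6 -1.4] op 0.0930 q [-0.049  0.005  1.653 -0.     1.474 -1.631]
fixture 0.72 [274.6 198.1] 18750 [0.576 0.049 0.03 ]
board 0.85 [233.9 163.8] 6783 [0.535 0.    0.03 ]
screw_left 0.8 [312.2 196.1] 755 [0.573 0.095 0.03 ]
screw_left 0.35 [237.7 166.7] 6699 [0.538 0.005 0.03 ]
screw_far 0.93 [243.7 247.6] 738 [0.643 0.012 0.03 ]
screw_far 0.58 [468.2 131.7] 7731 [0.495 0.266 0.03 ]
stand 0.65 [  8.5 117.1] 965 [ 0.485 -0.251  0.03 ]
driver 0.51 [275.  196.3] 18570 [0.574 0.05  0.03 ]
driver 0.18 [469.7 132.2] 7717 [0.495 0.268 0.03 ]
```

View pics/w2b.png

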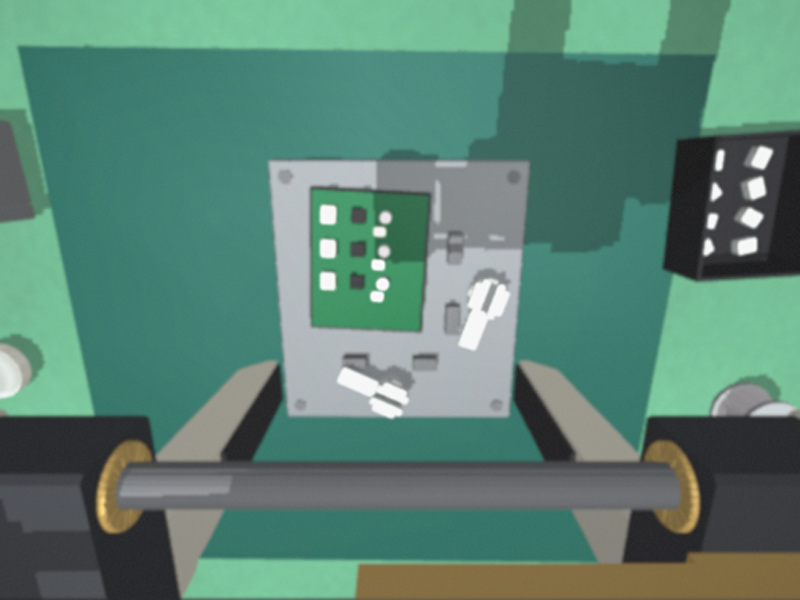

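```bash
cat > fit.py <<'E'
from h import *
from scipy.optimize import least_squares
def quad(m):
    cs,_=cv2.findContours(m,cv2.RETR_EXTERNAL,cv2.CHAIN_APPROX_NONE); c=max(cs,key=cv2.contourArea); return c[:,0,:].astype(float)
def fitrect(cm,m,rect,z,x0,trim=2.0):
    # contour points on plane z, in world; residual: signed distance to rectangle boundary (x0,x1,y0,y1)
    c=quad(m); W=np.array([at_z(cm,p,z)[:2] for p in c]); X0,X1,Y0,Y1=[v/1000 for v in rect]
    def dist(p):
        ca,sa=np.cos(p[2]),np.sin(p[2]); d=W-p[:2]; u=d[:,0]*ca+d[:,1]*sa; v=-d[:,0]*sa+d[:,1]*ca
        return np.minimum.reduce([np.abs(u-X0)+np.maximum(0,np.maximum(Y0-v,v-Y1)),np.abs(u-X1)+np.maximum(0,np.maximum(Y0-v,v-Y1)),np.abs(v-Y0)+np.maximum(0,np.maximum(X0-u,u-X1)),np.abs(v-Y1)+np.maximum(0,np.maximum(X0-u,u-X1))])
    r=least_squares(dist,x0,loss="soft_l1",f_scale=0.001); return r.x,np.median(dist(r.x))
FIX=(-100,115,-90,105); BRD=(-55,55,-45,45)
def inframe(f,p):
    ca,sa=np.cos(f[2]),np.sin(f[2]); d=np.array(p)-f[:2]; return np.array([d[0]*ca+d[1]*sa,-d[0]*sa+d[1]*ca])
def toworld(f,p):
    ca,sa=np.cos(f[2]),np.sin(f[2]); return np.array([f[0]+ca*p[0]-sa*p[1],f[1]+sa*p[0]+ca*p[1]])
def screwtop(cm,m):
    c=quad(m); 
    return np.array([at_z(cm,p,0.0375)[:2] for p in c])
E
python3 - <<'E'
from fit import *
cm=np.load("cm2.npy",allow_pickle=True).item()
ld=lambda n:(cv2.imread(f"pics/m2_{n}.png",0)>0).astype(np.uint8)
f,e=fitrect(cm,ld("fixture_0"),FIX,0.012,[0.567,0.02,0]); print("fixture",np.round(f,4),e)
b,e=fitrect(cm,ld("board_0"),BRD,0.022,[0.535,0,0]); print("board",np.round(b,4),e)
print("board corner rel fixture corner mm",np.round((inframe(f,toworld(b,(.055,.045)))-[.055,.045])*1000,1),"ang",b[2]-f[2])
im=cv2.imread("pics/w2.png")
def draw(P,c): 
    q=proj(cm,np.array(P)); cv2.polylines(im,[np.round(q*16).astype(np.int32)],True,c,1,cv2.LINE_AA,4)
draw([list(toworld(f,(x/1000,y/1000)))+[.012] for x,y in [(-100,-90),(115,-90),(115,105),(-100,105)]],(0,0,255))
draw([list(toworld(b,(x/1000,y/1000)))+[.022] for x,y in [(-55,-45),(55,-45),(55,45),(-55,45)]],(0,0,255))
t=np.linspace(0,2*np.pi,40)
for s in [(0,.075),(.085,0)]:
    w=toworld(f,s); print("screw",np.round(w,4)); draw([[w[0]+.0145*np.cos(a),w[1]+.0145*np.sin(a),.0375] for a in t],(255,0,0))
for c,L in [((-.036,.045),'x'),((.022,.045),'x')]:
    draw([list(toworld(f,(c[0]+d,.045)))+[.022] for d in(-.012,.012)],(0,255,255))
for yy in (-.029,.029): draw([list(toworld(f,(.055,yy+d)))+[.022] for d in(-.01,.01)],(0,255,255))
cv2.imwrite("pics/w2d.png",cv2.resize(im[80:290,150:370],None,fx=2.7,fy=2.7,interpolation=cv2.INTER_CUBIC))
E
```

```text
fixture [0.5658 0.0181 0.007 ] 0.0007671293130302598
board [ 0.5414  0.0019 -0.0381] 0.0007446593501212462
board corner rel fixture corner mm [-22.5 -18.5] ang -0.04506270967573832
screw [0.5653 0.0931]
screw [0.6508 0.0187]
```

View pics/w2d.png

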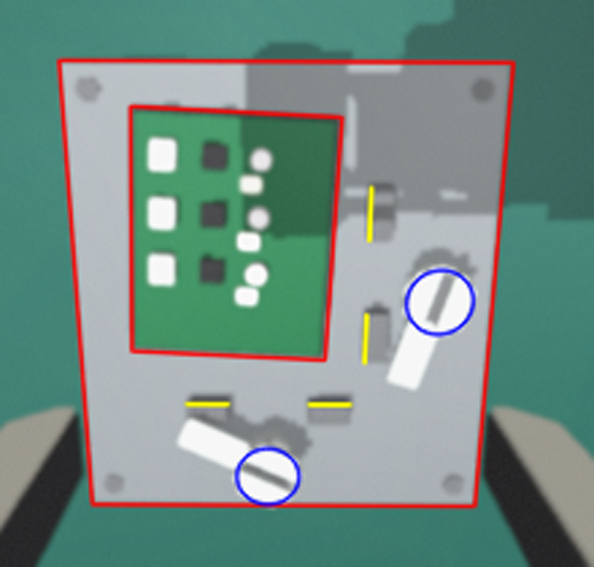

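Request:
carry_out(motion=[-0.025,0.037,-0.005,0,0,0,-0.14,-0.025,0.037,-0.005,0,0,0,-0.14,-0.022,0.037,-0.005,0,0,0,-0.14,-0.018,0.037,-0.005,0,0,0,-0.14,0,0.02,0,0,0,0,-0.14])

```text
t: 4.25
tool_pos: [0.4677, 0.0012, 0.0525]
orientation: [-1.573, -0.029, -0.014]
force: [-0.2, 0.0, 0.0]
opening: 0.0573
```

Run:
```python
from h import *
delta([0.462,0.003,0.0345],np.pi/2+0.007)
```

```text
t 4.25 tcp [0.4677 0.0012 0.0525] jawyaw 1.581 down 0.9996 force [-0.2  0.   0. ] op 0.0573 q [-1.080e-01 -7.900e-02  2.056e+00  1.000e-03  1.137e+00 -1.689e+00]
tool shift mm [-6.2 17.9  1.9] turn deg [0.13 0.17 1.57]
```

Request:
carry_out(motion=[-0.006,0.008,0.002,0,0,1.5,-0.14,0,0.008,0,0,0,0,-0.14,0,0.002,0,0,0,0,-0.14,0,0,0,0,0,0,-0.14,0,0,0,0,0,0,-0.14])

```text
t: 4.75
tool_pos: [0.4616, 0.0031, 0.0341]
orientation: [-1.573, -0.007, 0.008]
force: [-0.1, -0.4, -0.4]
opening: 0.04
```

Run:
```python
from h import *
from fit import toworld
f=[0.5658,0.0181,0.007]
w=toworld(f,(-.0625,-.014)); print(w)
delta([w[0],w[1],0.0345],np.pi/2+0.007)
```

```text
[0.50339953 0.00366285]
t 4.75 tcp [0.4616 0.0031 0.0341] jawyaw 1.580 down 1.0000 force [-0.1 -0.4 -0.4] op 0.0400 q [-0.102 -0.037  2.054 -0.003  1.125 -1.682]
tool shift mm [41.8 -0.4  0.1] turn deg [ 0.13  0.14 -0.04]
```

Request:
carry_out(motion=[0.008,0,0,0,0,0,-0.14,0.006,0,0,0,0,0,-0.14,0.005,0,0,0,0,0,-0.14,0.005,0,0,0,0,0,-0.14,0.005,0,0,0,0,0,-0.14])

```text
t: 5.25
tool_pos: [0.4949, 0.0033, 0.0365]
orientation: [-1.574, -0.01, 0.005]
force: [-0.5, 0.1, 1.1]
opening: 0.0398
```

Request:
carry_out(motion=[0.004,0,0,0,0,0,-0.14,0.003,0,0,0,0,0,-0.14,0.002,0,0,0,0,0,-0.14,0.001,0,0,0,0,0,-0.14,0,0,0,0,0,0,-0.14])

```text
t: 5.75
tool_pos: [0.5008, 0.0035, 0.035]
orientation: [-1.573, 0.001, 0.017]
force: [0.6, 0.7, 1.5]
opening: 0.0399
```

Run:
```python
from h import *
delta([0.5034,0.0037,0.0345],np.pi/2+0.007)
```

```text
t 5.75 tcp [0.5008 0.0035 0.035 ] jawyaw 1.581 down 0.9999 force [0.6 0.7 1.5] op 0.0399 q [-0.093  0.077  1.936 -0.004  1.139 -1.672]
tool shift mm [2.7 0.5 0.2] turn deg [ 0.14  0.17 -0.63]
```

Small forward steps while watching the force.

Request:
carry_out(motion=[0.002,0,0,0,0,-0.6,-0.14,0.002,0,0,0,0,0,-0.14,0.001,0,0,0,0,0,-0.14,0.001,0,0,0,0,0,-0.14,0,0,0,0,0,0,-0.14])

```text
t: 6.25
tool_pos: [0.5008, 0.0037, 0.0334]
orientation: [-1.573, 0.003, 0.019]
force: [-1.0, 0.1, 0.1]
opening: 0.04
```

Run:
```python
from h import *
delta([0.5034,0.0037,0.0345],np.pi/2+0.007)
```

```text
t 6.25 tcp [0.5008 0.0037 0.0334] jawyaw 1.581 down 0.9999 force [-1.   0.1  0.1] op 0.0400 q [-0.092  0.082  1.934 -0.004  1.139 -1.672]
tool shift mm [ 2.6 -1.1  0. ] turn deg [ 0.13  0.19 -0.79]
```

Request:
carry_out(motion=[0.003,0,0,0,0,0,-0.14,0.003,0,0,0,0,0,-0.14,0.004,0,0,0,0,0,-0.14,0.004,0,0,0,0,0,-0.14,0.004,0,0,0,0,0,-0.14])

```text
t: 6.75
tool_pos: [0.5017, 0.0038, 0.0315]
orientation: [-1.573, 0.034, 0.051]
force: [-26.2, -1.6, 28.2]
opening: 0.04
```

Run:
```python
from h import *
delta([0.5034,0.0037,0.0345],np.pi/2+0.007)
cm,im=look("wrist","w3")
cv2.imwrite("pics/w3b.png",cv2.resize(im,(800,600),interpolation=cv2.INTER_CUBIC))
```

```text
t 6.75 tcp [0.5017 0.0038 0.0315] jawyaw 1.582 down 0.9985 force [-26.2  -1.6  28.2] op 0.0400 q [-0.089  0.125  1.892 -0.008  1.177 -1.668]
tool shift mm [ 1.5 -3.1 -0.1] turn deg [ 0.12  0.23 -3.1 ]
```

View pics/w3b.png

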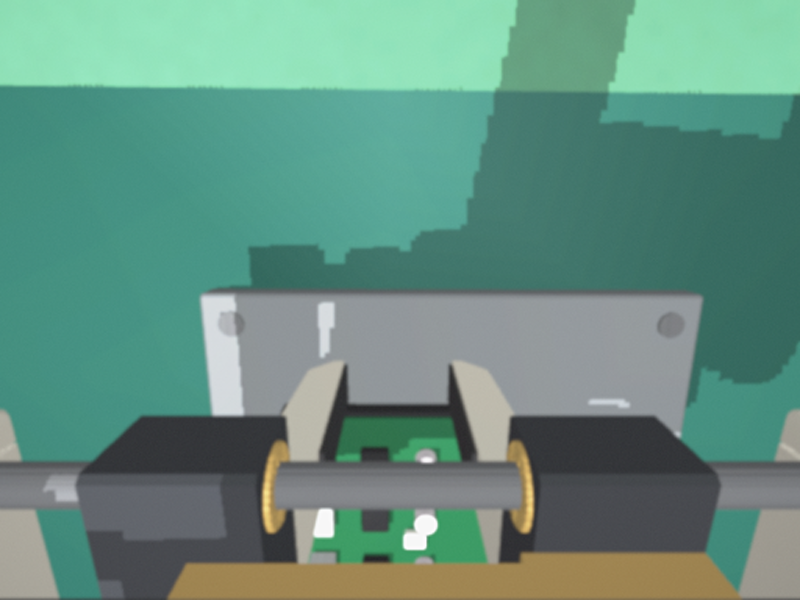

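Request:
carry_out(motion=[-0.012,-0.006,0,0,0,-3.1,-0.14,-0.005,-0.03,0,0,0,0,-0.14,0,-0.03,-0.02,0,0,0,-0.14,0.025,-0.01,-0.04,0,0,0,-0.14,0.045,0,-0.025,0,0,0,-0.14])

```text
t: 7.3
tool_pos: [0.5514, -0.0789, 0.1078]
orientation: [-1.572, -0.01, 0.015]
force: [0.2, 0.1, 0.8]
opening: 0.0402
```

Request:
carry_out(motion=[0,0,0,0,8.5,0,-0.14,0,0,0,0,8.5,0,-0.14,0,0,0,0,8.5,0,-0.14,0,0,0,0,8.5,0,-0.14,0,0,0,0,8.5,0,-0.14])

```text
t: 7.8
tool_pos: [0.5592, -0.0842, 0.1062]
orientation: [-1.494, 0.575, -0.581]
force: [0.2, -0.4, 0.8]
opening: 0.0403
```

Request:
carry_out(motion=[0,0,0,0,8.5,0,-0.14,0,0,0,0,8.5,0,-0.14,0,0,0,0,8.5,0,-0.14,0,0,0,0,8.5,0,-0.14,0,0,0,0,8.5,0,-0.14])

```text
t: 8.3
tool_pos: [0.5626, -0.0848, 0.1068]
orientation: [-1.242, 1.139, -1.156]
force: [-0.0, 0.6, -0.1]
opening: 0.0402
```

Run:
```python
from h import *
delta([0.559,-0.075,0.06],0.007)
```

```text
t 8.30 tcp [ 0.5626 -0.0848  0.1068] jawyaw 0.082 down 0.9999 force [-0.   0.6 -0.1] op 0.0402 q [-2.390e-01  1.370e-01  1.726e+00 -1.000e-03  1.267e+00 -3.210e-01]
tool shift mm [-10.3  46.7  -3.3] turn deg [-0.59  4.32  0.24]
```

Request:
carry_out(motion=[-0.003,0.03,-0.003,0,4.3,0,-0.14,0,0.025,0,0,0,0,-0.14,0,0.014,0,0,0,0,-0.14,0,0.002,0,0,0,0,-0.14,0,0,0,0,0,0,-0.14])

```text
t: 8.8
tool_pos: [0.5648, -0.0831, 0.0363]
orientation: [-1.198, 1.192, -1.224]
force: [-0.6, -0.5, 0.6]
opening: 0.04
```

Run:
```python
from h import *
from fit import toworld
f=[0.5658,0.0181,0.007]
w=toworld(f,(-.007,-.055)); print(w)
delta([w[0],w[1],0.0345],0.007)
```

```text
[ 0.55918517 -0.03694765]
t 8.80 tcp [ 0.5648 -0.0831  0.0363] jawyaw -0.001 down 0.9998 force [-0.6 -0.5  0.6] op 0.0400 q [-2.360e-01  2.230e-01  1.771e+00 -1.000e-03  1.127e+00 -2.340e-01]
tool shift mm [-46.2   1.5  -5.7] turn deg [-1.16 -0.46  0.31]
```

Request:
carry_out(motion=[-0.01,0,-0.006,-1.1,-0.4,0.3,-0.14,-0.008,0,0,0,0,0,-0.14,-0.006,0,0,0,0,0,-0.14,-0.005,0,0,0,0,0,-0.14,-0.004,0,0,0,0,0,-0.14])

```text
t: 9.3
tool_pos: [0.561, -0.0478, 0.0403]
orientation: [-1.209, 1.2, -1.207]
force: [0.2, -0.4, -0.6]
opening: 0.0396
```

Request:
carry_out(motion=[-0.004,0,0,0,0,0,-0.14,-0.004,0,0,0,0,0,-0.14,-0.003,0,0,0,0,0,-0.14,-0.002,0,0,0,0,0,-0.14,-0.002,0,0,0,0,0,-0.14])

```text
t: 9.8
tool_pos: [0.5611, -0.031, 0.0406]
orientation: [-1.209, 1.199, -1.207]
force: [-0.4, -0.4, -0.0]
opening: 0.0398
```

Run:
```python
from h import *
delta([0.5592,-0.037,0.0345],0.007)
```

```text
t 9.80 tcp [ 0.5611 -0.031   0.0406] jawyaw 0.008 down 1.0000 force [-0.4 -0.4 -0. ] op 0.0398 q [-0.146  0.208  1.779 -0.     1.148 -0.154]
tool shift mm [ 6.   6.1 -2. ] turn deg [-0.35  0.04  0.06]
```

Request:
carry_out(motion=[0.02,0,0,0,0,0,-0.14,0.02,0,0,0,0,0,-0.14,0.01,0,0,0,0,0,-0.14,0,0,0,0,0,0,-0.14,0,0,0,0,0,0,-0.14])

```text
t: 10.3
tool_pos: [0.5613, -0.0814, 0.0403]
orientation: [-1.209, 1.199, -1.206]
force: [0.4, -0.5, 0.0]
opening: 0.0399
```

Run:
```python
from h import *
delta([0.559,-0.08,0.033],0.007)
cm,im=look("scene","s4")
cv2.imwrite("pics/s4b.png",cv2.resize(im[140:280,160:370],None,fx=3.5,fy=3.5,interpolation=cv2.INTER_CUBIC))
cm,im=look("wrist","w4")
cv2.imwrite("pics/w4b.png",cv2.resize(im,(800,600),interpolation=cv2.INTER_CUBIC))
```

```text
t 10.30 tcp [ 0.5613 -0.0814  0.0403] jawyaw 0.008 down 1.0000 force [ 0.4 -0.5  0. ] op 0.0399 q [-2.350e-01  2.220e-01  1.764e+00  1.000e-03  1.151e+00 -2.430e-01]
tool shift mm [-1.5  7.3 -2.4] turn deg [-0.32  0.05  0.02]
```

View pics/s4b.png

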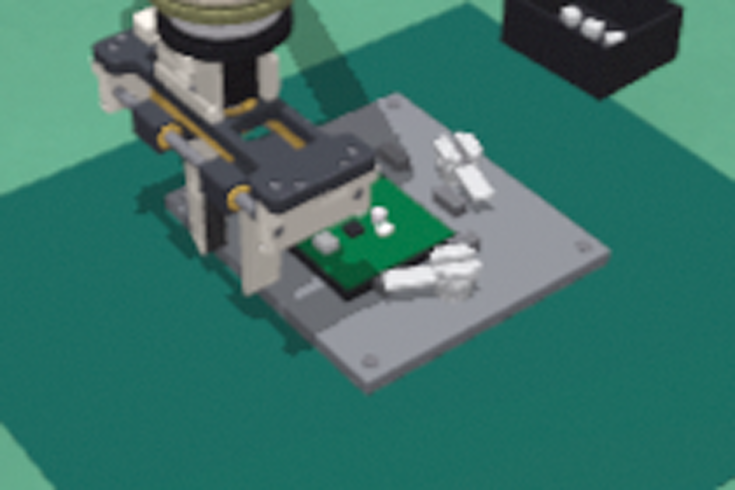

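View pics/w4b.png

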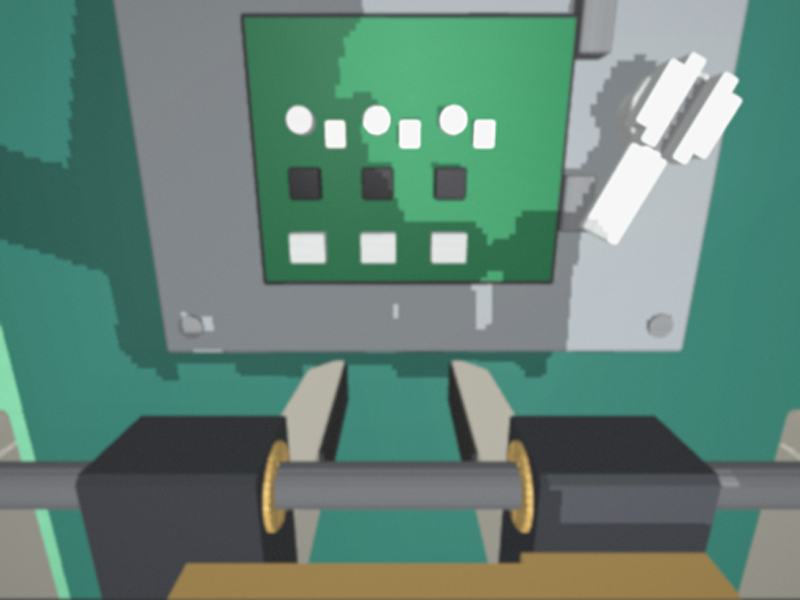

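Request:
carry_out(motion=[-0.005,0.004,-0.002,0,0,0,-0.14,-0.003,0.004,0,0,0,0,-0.14,0,0,0,0,0,0,-0.14,0,0,0,0,0,0,-0.14,0,0,0,0,0,0,-0.14])

```text
t: 10.9
tool_pos: [0.559, -0.0704, 0.0314]
orientation: [-1.211, 1.197, -1.204]
force: [-0.8, 0.1, 0.4]
opening: 0.0398
```

Run:
```python
from fit import *
s,R=state()
cm,im=look("wrist","w5")
f=[0.5658,0.0181,0.007]
x=models.outline_of("wrist","board")[0]; print(x["confidence"])
m=x["pixels"].astype(np.uint8)
b,e=fitrect(cm,m,BRD,0.022,[0.565,0,0]); print("board",np.round(b,4),e)
print("board corner rel fixture corner mm",np.round((inframe(f,toworld(b,(.055,.045)))-[.055,.045])*1000,1),"ang",b[2]-f[2])
x=models.outline_of("wrist","fixture")[0]; print(x["confidence"])
f,e=fitrect(cm,x["pixels"].astype(np.uint8),FIX,0.012,f); print("fixture",np.round(f,4),e)
```

```text
t 10.90 tcp [ 0.559  -0.0704  0.0314] jawyaw 0.011 down 1.0000 force [-0.8  0.1  0.4] op 0.0398 q [-2.170e-01  2.260e-01  1.778e+00  1.000e-03  1.133e+00 -2.280e-01]
0.79
board [0.5654 0.0036 0.0076] 0.0007252984397247593
board corner rel fixture corner mm [ -0.5 -14.4] ang 0.0005992428536422375
0.91
fixture [0.5657 0.0175 0.0069] 0.0009237869965051659
```

Request:
carry_out(motion=[-0.005,-0.002,0,0,0,0,-0.14,-0.005,0,0,0,0,0,-0.14,-0.004,0,0,0,0,0,-0.14,-0.003,0,0,0,0,0,-0.14,-0.003,0,0,0,0,0,-0.14])

```text
t: 11.55
tool_pos: [0.5589, -0.0491, 0.0338]
orientation: [-1.21, 1.198, -1.204]
force: [-0.2, -0.7, -0.5]
opening: 0.0397
```

Run:
```python
from h import *
delta([0.5592,-0.037,0.0345],0.007)
```

```text
t 11.55 tcp [ 0.5589 -0.0491  0.0338] jawyaw 0.010 down 1.0000 force [-0.2 -0.7 -0.5] op 0.0397 q [-1.800e-01  2.160e-01  1.784e+00  1.000e-03  1.136e+00 -1.900e-01]
tool shift mm [-12.1  -0.7   0.4] turn deg [-0.32  0.18  0.  ]
```

Request:
carry_out(motion=[-0.003,0,0,0,0,0,-0.14,-0.003,0,0,0,0,0,-0.14,-0.003,0,0,0,0,0,-0.14,-0.003,0,0,0,0,0,-0.14,-0.002,0,0,0,0,0,-0.14])

```text
t: 12.05
tool_pos: [0.5587, -0.0365, 0.0339]
orientation: [-1.214, 1.195, -1.208]
force: [-0.8, -17.1, -1.2]
opening: 0.0401
```

Request:
carry_out(motion=[-0.002,0,0,0,0,0,-0.14,-0.003,0,0,0,0,0,-0.14,-0.003,0,0,0,0,0,-0.14,-0.003,0,0,0,0,0,-0.14,-0.003,0,0,0,0,0,-0.14])

```text
t: 12.55
tool_pos: [0.5586, -0.0362, 0.0343]
orientation: [-1.229, 1.186, -1.226]
force: [-0.7, -14.5, -0.6]
opening: 0.0402
```

Run:
```python
from h import *
delta([0.5592,-0.037,0.0345],0.007)
```

```text
t 12.55 tcp [ 0.5586 -0.0362  0.0343] jawyaw 0.009 down 0.9996 force [ -0.7 -14.5  -0.6] op 0.0402 q [-0.139  0.211  1.789 -0.029  1.132 -0.136]
tool shift mm [ 0.8 -0.1  0.6] turn deg [-0.32  0.09  1.58]
```

Request:
carry_out(motion=[0.012,0,0,0,0,1.5,-0.14,0.01,-0.03,0,0,0,0,-0.14,-0.0,-0.045,0,0,0,0,-0.14,-0.01,-0.045,0,0,0,0,0.2,-0.01,-0.045,0,0,0,0,0.2])

```text
t: 13.05
tool_pos: [0.5516, -0.0383, 0.195]
orientation: [-1.219, 1.215, -1.197]
force: [0.9, -0.1, -0.3]
opening: 0.0514
```

Run:
```python
from fit import *
s,R=state()
cm,im=look("wrist","w6"); np.save("cm6.npy",cm,allow_pickle=True)
cv2.imwrite("pics/w6b.png",cv2.resize(im,(800,600),interpolation=cv2.INTER_CUBIC))
f=[0.5658,0.0181,0.007]
x=models.outline_of("wrist","fixture")[0]; print(x["confidence"])
f,e=fitrect(cm,x["pixels"].astype(np.uint8),FIX,0.012,f); print("fixture",np.round(f,4),e)
x=models.outline_of("wrist","board")[0]; print(x["confidence"])
m=x["pixels"].astype(np.uint8)
b,e=fitrect(cm,m,BRD,0.022,[0.565,0.018,0]); print("board",np.round(b,4),e)
print("board corner rel fixture corner mm",np.round((inframe(f,toworld(b,(.055,.045)))-[.055,.045])*1000,1),"ang",b[2]-f[2])
```

```text
t 13.05 tcp [ 0.5516 -0.0383  0.195 ] jawyaw 0.006 down 0.9999 force [ 0.9 -0.1 -0.3] op 0.0514 q [-1.630e-01  3.900e-02  1.663e+00  1.000e-03  1.452e+00 -1.690e-01]
0.89
fixture [0.5656 0.0173 0.0099] 0.0011874847481290612
0.84
board [0.5653 0.0175 0.0101] 0.0013442295086194336
board corner rel fixture corner mm [-0.3  0.3] ang 0.00021360926212298653
```

View pics/w6b.png

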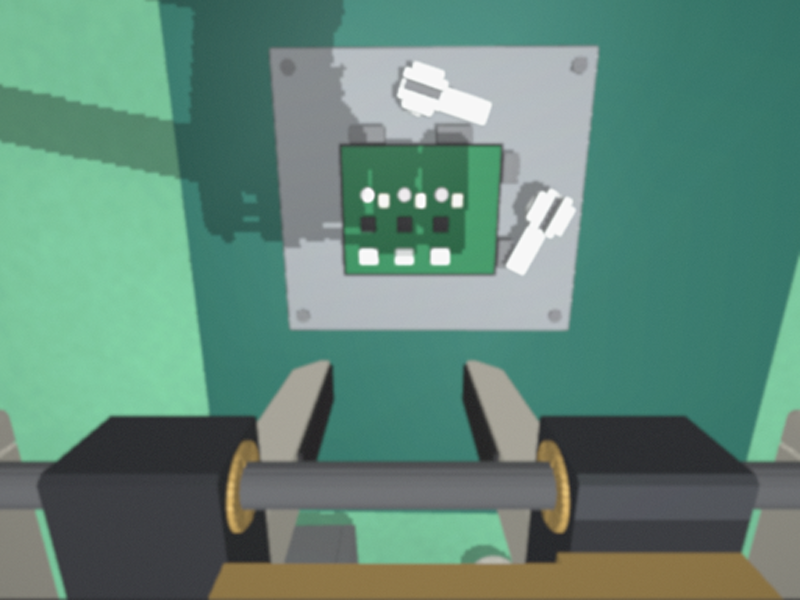

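Request:
carry_out(motion=[0.045,-0.012,-0.014,0,0,0,1,0.045,-0.012,-0.014,0,0,0,1,0.045,-0.01,-0.014,0,0,0,1,0.045,-0.01,-0.014,0,0,0,1,0.04,0,-0.01,0,0,0,1])

```text
t: 13.7
tool_pos: [0.4887, -0.2585, 0.237]
orientation: [-1.22, 1.205, -1.186]
force: [0.5, -0.8, -1.2]
opening: 0.0905
```

Run:
```python
from fit import *
s,R=state()
cm,im=look("wrist","w7"); np.save("cm7.npy",cm,allow_pickle=True)
cv2.imwrite("pics/w7b.png",cv2.resize(im,(800,600),interpolation=cv2.INTER_CUBIC))
for th in ("driver","stand"):
  for i,x in enumerate(models.outline_of("wrist",th)[:2]):
    print(th,x["confidence"],x["pixel"],x["pixels"].sum()); cv2.imwrite(f"pics/m7_{th}_{i}.png",x["pixels"].astype(np.uint8)*255)
```

```text
t 13.70 tcp [ 0.4887 -0.2585  0.237 ] jawyaw 0.020 down 0.9999 force [ 0.5 -0.8 -1.2] op 0.0905 q [-0.58   0.014  1.611  0.     1.527 -0.599]
driver 0.72 [238.5, 225.3] 1158
stand 0.7 [256.5, 198.1] 2397
```

View pics/w7b.png

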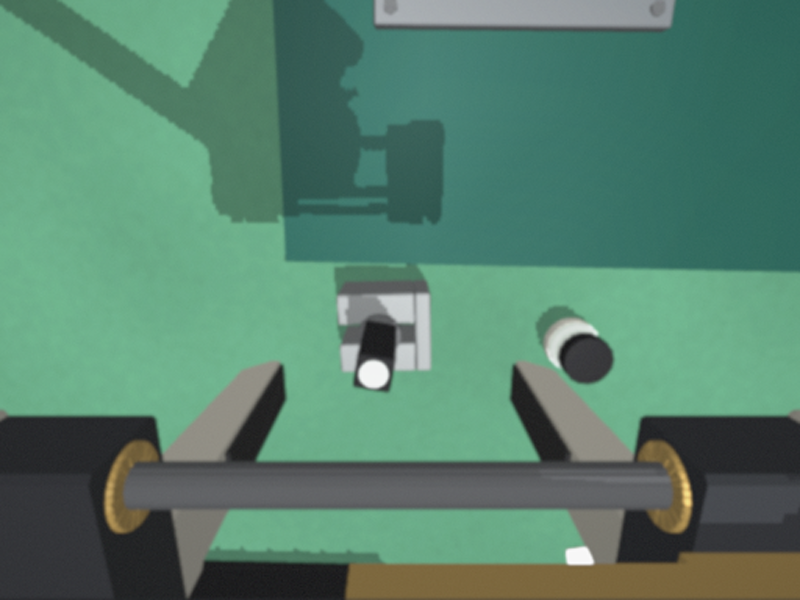

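Run:
```python
from fit import *
im=cv2.imread("pics/w7.png")
cv2.imwrite("pics/w7z.png",cv2.resize(im[165:260,205:285],None,fx=6,fy=6,interpolation=cv2.INTER_CUBIC))
```

```text
(no output)
```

View pics/w7z.png

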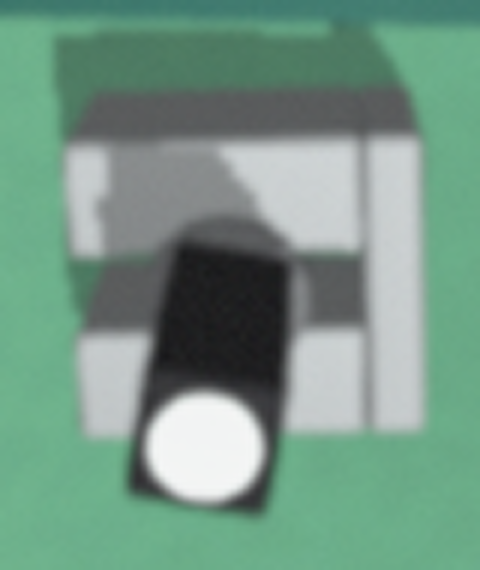

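Run:
```python
from fit import *
cm=np.load("cm7.npy",allow_pickle=True).item()
g=lambda zx,zy:((zx+.5)/6-.5+205,(zy+.5)/6-.5+165)
C=[(65,143,42),(418,135,0),(426,430,0),(85,437,0)]
W=[at_z(cm,g(c[0],c[1]),0.05)[:2] for c in C]; print(np.round(W,4))
M=np.array([(-30,32),(42,32),(42,-32),(-30,-32)])/1000
r=least_squares(lambda p:(np.array([toworld(p,m) for m in M])-W).ravel(),[0.48,-.29,0]); print("stand",np.round(r.x,4),np.round(r.fun*1000,1))
for n,p in [("disk",(205,447)),("BL",(130,490)),("BR",(263,515)),("TRtop",(284,382)),("TLtop",(152,372))]: print(n,np.round(at_z(cm,g(*p),0.125)[:2],4))
for n,p in [("botL",(178,243)),("botR",(292,262))]: print(n,np.round(at_z(cm,g(*p),0.055)[:2],4))
# predicted hangs
```

```text
[[ 0.4416 -0.2658]
 [ 0.5116 -0.2626]
 [ 0.5157 -0.3258]
 [ 0.4447 -0.329 ]]
stand [ 0.4724 -0.2961  0.0506] [-0.8  0.1  1.1  0.6  0.2 -0.2 -0.6 -0.6]
disk [ 0.474  -0.2969]
BL [ 0.4618 -0.3048]
BR [ 0.4836 -0.3088]
TRtop [ 0.4867 -0.2853]
TLtop [ 0.4655 -0.2841]
botL [ 0.4644 -0.2845]
botR [ 0.4872 -0.288 ]
```

Request:
carry_out(motion=[0.018,0.02,-0.008,0,5.4,0,1,0.018,0.02,-0.008,0,5.4,0,1,0,0,0,0,0,0,1,0,0,0,0,0,0,1,0,0,0,0,0,0,1])

```text
t: 14.35
tool_pos: [0.4708, -0.2881, 0.1897]
orientation: [-1.125, 1.355, -1.317]
force: [-0.2, -0.6, 0.0]
opening: 0.0933
```

Run:
```python
from h import *
delta([0.4735,-0.2965,0.085],-0.17)
```

```text
t 14.35 tcp [ 0.4708 -0.2881  0.1897] jawyaw -0.173 down 0.9998 force [-0.2 -0.6  0. ] op 0.0933 q [-0.644  0.048  1.663  0.003  1.451 -0.471]
tool shift mm [  9.1 104.5   6. ] turn deg [ 1.02 -0.18 -0.69]
```

Request:
carry_out(motion=[0.009,0.02,0.006,1,0,-0.7,1,0,0.03,0,0,0,0,1,0,0.03,0,0,0,0,1,0,0.018,0,0,0,0,1,0,0,0,0,0,0,1])

```text
t: 14.85
tool_pos: [0.4819, -0.2946, 0.0948]
orientation: [-1.126, 1.316, -1.333]
force: [-0.3, 0.9, -0.9]
opening: 0.0933
```

Run:
```python
from h import *
delta([0.4735,-0.2965,0.085],-0.17)
cm,im=look("wrist","w8")
cv2.imwrite("pics/w8b.png",cv2.resize(im,(800,600),interpolation=cv2.INTER_CUBIC))
```

```text
t 14.85 tcp [ 0.4819 -0.2946  0.0948] jawyaw -0.159 down 0.9999 force [-0.3  0.9 -0.9] op 0.0933 q [-0.64   0.141  1.746  0.002  1.245 -0.482]
tool shift mm [ 3.1  9.7 -8.1] turn deg [-0.57  0.63  0.2 ]
```

View pics/w8b.png

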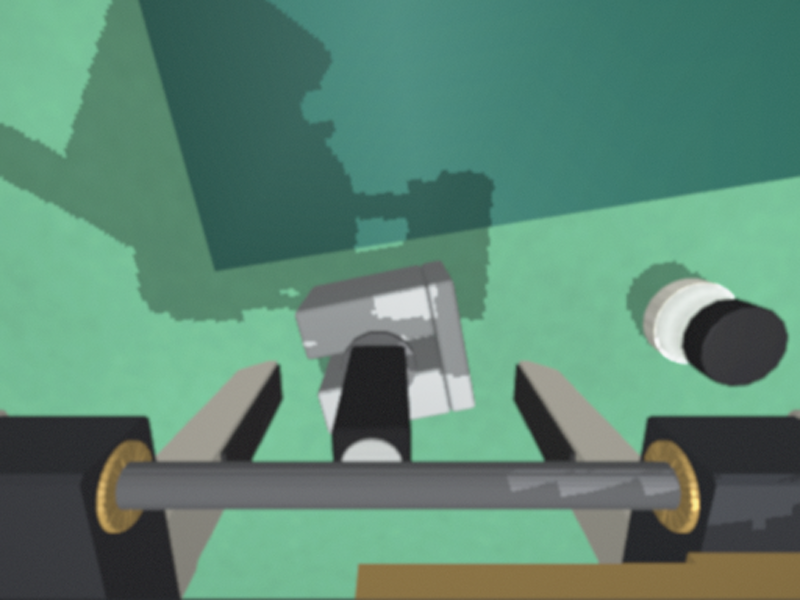

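Request:
carry_out(motion=[0.003,0.006,-0.006,-0.5,0.6,0.2,1,0,0.004,-0.002,0,0,0,1,0,0,0,0,0,0,0,0,0,0,0,0,0,-1,0,0,0,0,0,0,-1], squeeze=25)

```text
t: 15.4
tool_pos: [0.4771, -0.2982, 0.0916]
orientation: [-1.122, 1.322, -1.34]
force: [-1.0, 0.5, 1.1]
opening: 0.0736
```

Request:
carry_out(motion=[0,0,0,0,0,0,-1,0,0,0,0,0,0,-1,0,0,0,0,0,0,-1,0,0,0,0,0,0,-1,0,0,0,0,0,0,-1], squeeze=40)

```text
t: 15.9
tool_pos: [0.4776, -0.2987, 0.0925]
orientation: [-1.121, 1.321, -1.341]
force: [-0.6, -0.8, -0.1]
opening: 0.0334
```

Run:
```python
from h import *
s,R=state(); print(s["wrist_torque"])
```

```text
t 15.90 tcp [ 0.4776 -0.2987  0.0925] jawyaw -0.168 down 0.9999 force [-0.6 -0.8 -0.1] op 0.0334 q [-6.500e-01  1.380e-01  1.753e+00  1.000e-03  1.238e+00 -4.830e-01]
[-0.08110045  0.12046786 -0.02396971]
```

Request:
carry_out(motion=[0,0,0,0,0,0,-1,0,0,0,0,0,0,-1,0,0,0,0,0,0,-1,0,0,0,0,0,0,-1,0,0,0,0,0,0,-1], squeeze=40)

```text
t: 16.4
tool_pos: [0.4774, -0.2986, 0.0924]
orientation: [-1.122, 1.322, -1.341]
force: [-0.5, 0.0, -0.1]
opening: 0.0236
```

Run:
```python
from h import *
s,R=state(); print(s["wrist_torque"])
```

```text
t 16.40 tcp [ 0.4774 -0.2986  0.0924] jawyaw -0.168 down 0.9999 force [-0.5  0.  -0.1] op 0.0236 q [-6.500e-01  1.380e-01  1.753e+00  1.000e-03  1.239e+00 -4.830e-01]
[-0.06164253  0.18979089  0.00290423]
```

Request:
carry_out(motion=[0,-0.01,0,0,0,0,-1,0,-0.02,0,0,0,0,-1,0,-0.03,0,0,0,0,-1,0,-0.03,0,0,0,0,-1,0,-0.02,0,0,0,0,-1])

```text
t: 16.9
tool_pos: [0.4736, -0.2957, 0.2031]
orientation: [-1.124, 1.33, -1.333]
force: [0.6, 0.8, -1.0]
opening: 0.0239
```

Run:
```python
from fit import *
state()
cm,im=look("wrist","w9")
cv2.imwrite("pics/w9b.png",cv2.resize(im,(800,600),interpolation=cv2.INTER_CUBIC))
cm=np.load("cm2.npy",allow_pickle=True).item()
S=4
def sil(w,a):
    out=np.zeros((384*S,512*S),np.uint8); t=np.linspace(0,2*np.pi,60); pts=[]
    def fill(P):
        q=proj(cm,np.array(P)); cv2.fillConvexPoly(out,cv2.convexHull(np.round((q+.5)*S-.5).astype(np.int32)),255)
    fill([[w[0]+.0145*np.cos(x),w[1]+.0145*np.sin(x),z] for x in t for z in (.0295,.0375)])
    c,s=np.cos(a),np.sin(a)
    fill([[w[0]+c*u-s*v,w[1]+s*u+c*v,z] for u in(0,.044) for v in(-.007,.007) for z in(.0245,.0295)])
    return cv2.resize(out,(512,384),interpolation=cv2.INTER_AREA)/255.
for n,w0,a0 in [("screw_left_0",(0.5651,0.0927),-0.3),("screw_far_0",(0.6507,0.0184),-1.9)]:
    m=(cv2.imread(f"pics/m2_{n}.png",0)>0).astype(float)
    best=None
    for a in np.arange(a0-.4,a0+.4,.02):
      for dx in np.arange(-.003,.0031,.0015):
        for dy in np.arange(-.003,.0031,.0015):
          e=np.abs(sil((w0[0]+dx,w0[1]+dy),a)-m).sum()
          if best is None or e<best[0]: best=(e,a,dx,dy)
    print(n,best,m.sum())
```

```text
t 16.90 tcp [ 0.4736 -0.2957  0.2031] jawyaw -0.168 down 1.0000 force [ 0.6  0.8 -1. ] op 0.0239 q [-6.510e-01  3.500e-02  1.653e+00  1.000e-03  1.452e+00 -4.830e-01]
screw_left_0 (np.float64(73.19215686274511), np.float64(-0.2999999999999996), np.float64(0.0), np.float64(0.0)) 755.0
screw_far_0 (np.float64(73.03921568627452), np.float64(-1.9599999999999995), np.float64(-0.0015), np.float64(0.0)) 738.0
```

View pics/w9b.png

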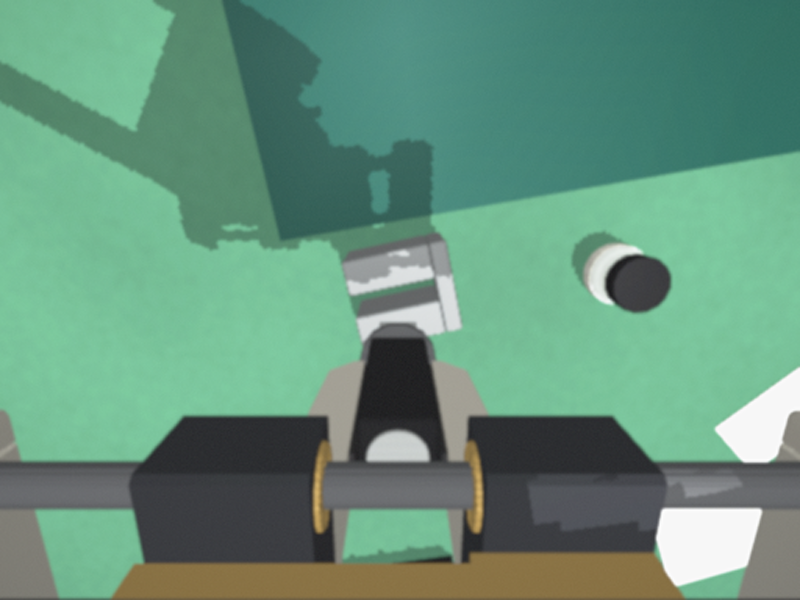

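Run:
```python
from fit import *
s,R=state()
cm=imaging.camera_model("wrist")
im=cv2.imread("pics/w9.png"); 
cv2.imwrite("pics/w9z.png",cv2.resize(im[195:305,190:320],None,fx=6,fy=5.4,interpolation=cv2.INTER_CUBIC))
for p in [(362,339),(434,339),(399,324)]:
    px=(p[0]*.64-.2,p[1]*.64-.2)
    for z in (-.0374,-.0424): 
        w=at_z(cm,px,s["tool_pos"][2]+z); print(p,z,np.round(R.T@(w-s["tool_pos"])*1000,1))
cm,im=look("scene","s9")
q=proj(cm,s["tool_pos"])[0]; print(q)
x0,y0=int(q[0])-50,int(q[1])-40
cv2.imwrite("pics/s9z.png",cv2.resize(im[y0:y0+100,x0:x0+100],None,fx=6,fy=6,interpolation=cv2.INTER_CUBIC)); print(x0,y0)
# predicted blade end
for off in (-.003,0,.003):
    e=s["tool_pos"]+R@np.array([off,.0874,0]); print(off,(proj(cm,e)[0]-[x0,y0])*6)
    print([(proj(cm,s["tool_pos"]+R@np.array([off,.0874-.0,d]))[0]-[x0,y0])*6 for d in(-.01,.01)])
```

```text
t 16.95 tcp [ 0.475  -0.2967  0.2068] jawyaw -0.168 down 1.0000 force [ 0.7 -1.2  2.1] op 0.0238 q [-6.510e-01  3.200e-02  1.648e+00  1.000e-03  1.454e+00 -4.830e-01]
(362, 339) -0.0374 [-11.8  37.3 -14.9]
(362, 339) -0.0424 [ -9.9  42.3 -15.3]
(434, 339) -0.0374 [-11.7  37.5  16.3]
(434, 339) -0.0424 [-9.9 42.5 16.8]
(399, 324) -0.0374 [-18.6  37.4   1.1]
(399, 324) -0.0424 [-16.9  42.4   1.2]
[ 97.48957455 158.268014  ]
47 118
-0.003 [366.13154413 467.18308982]
[array([358.49519733, 449.82685747]), array([373.88285719, 484.80062267])]
0 [356.64982482 469.83944171]
[array([349.07471646, 452.4426635 ]), array([364.33911638, 487.49844979])]
0.003 [347.14515644 472.50222289]
[array([339.63160423, 455.06475363]), array([354.77210208, 490.20285586])]
```

View pics/w9z.png

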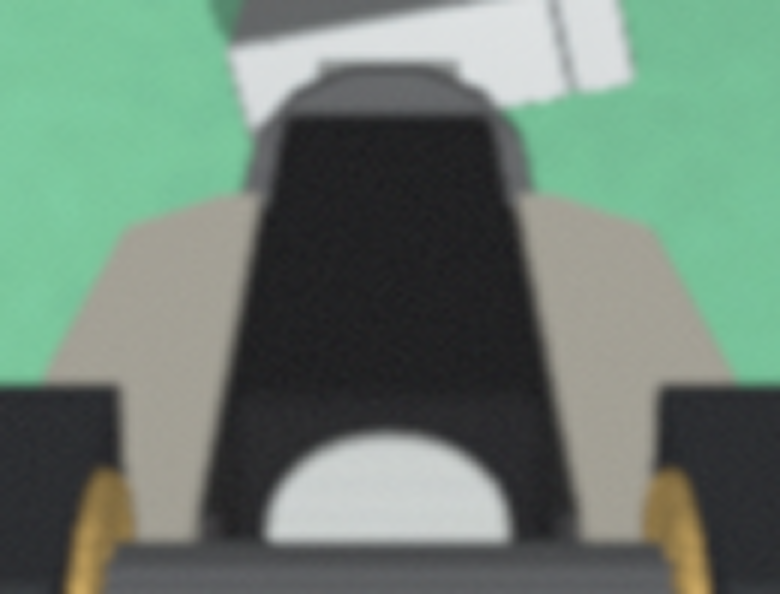

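View pics/s9z.png

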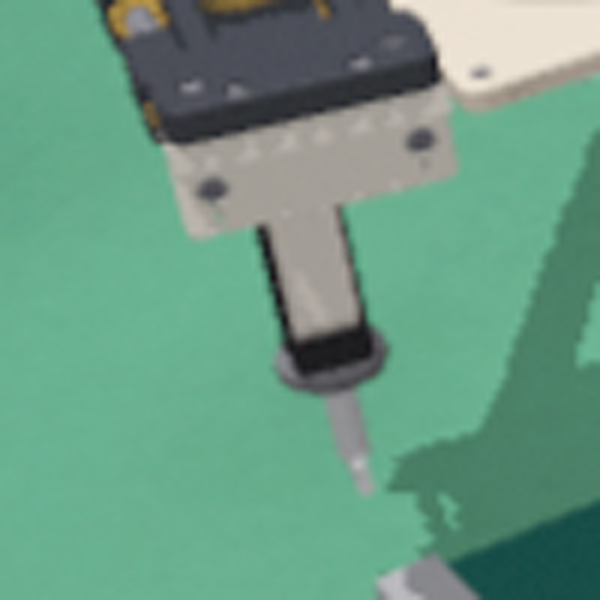

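Request:
carry_out(motion=[-0.03,0,0.012,0,0,0,-1,-0.042,0,0.015,0,0,0,-1,-0.042,0,0.015,0,0,0,-1,-0.042,0,0.015,0,0,0,-1,-0.042,0,0.015,0,0,0,-1])

```text
t: 17.5
tool_pos: [0.5788, -0.1132, 0.1999]
orientation: [-1.121, 1.336, -1.344]
force: [0.9, -1.0, -1.0]
opening: 0.0238
```

Request:
carry_out(motion=[-0.042,0,0.015,0,0,0,-1,-0.042,0,0.015,0,0,0,-1,-0.03,0,0.012,0,0,0,-1,0,0,0,0,-8,0,-1,0,0,0,0,-8.5,0,-1])

```text
t: 18.0
tool_pos: [0.6408, 0.004, 0.1904]
orientation: [-1.27, 1.125, -1.118]
force: [1.0, -0.2, -0.9]
opening: 0.0238
```

Request:
carry_out(motion=[0,0,0,0,-8.5,0,-1,0,0,0,0,-8.5,0,-1,0,0,0,0,-8.5,0,-1,0,0,0,0,-8.5,0,-1,0,0,0,0,-8.5,0,-1])

```text
t: 18.5
tool_pos: [0.6372, 0.0061, 0.1805]
orientation: [-1.507, 0.564, -0.537]
force: [0.2, -0.9, -1.2]
opening: 0.0237
```

Run:
```python
from h import *
delta([0.6502,0.0184,0.15],1.18)
```

```text
t 18.50 tcp [0.6372 0.0061 0.1805] jawyaw 0.868 down 0.9998 force [ 0.2 -0.9 -1.2] op 0.0237 q [-0.07   0.278  1.425 -0.002  1.457 -0.938]
tool shift mm [ 2.4 30.2 18.2] turn deg [  0.58 -17.86  -0.88]
```

Request:
carry_out(motion=[0,0,0,0.3,-6.5,-0.4,-1,0,0,0,0.3,-6.5,-0.4,-1,0.004,0.003,0.008,0,-4.5,0,-1,0.003,0.003,0.008,0,0,0,-1,0,0,0,0,0,0,-1])

```text
t: 19.0
tool_pos: [0.6467, 0.0184, 0.1656]
orientation: [-1.551, 0.309, -0.291]
force: [0.3, 0.5, -1.8]
opening: 0.0233
```

Run:
```python
from fit import *
delta([0.6502,0.0184,0.150],1.18)
cm,im=look("wrist","w10"); np.save("cm10.npy",cm,allow_pickle=True)
cv2.imwrite("pics/w10b.png",cv2.resize(im,(800,600),interpolation=cv2.INTER_CUBIC))
```

```text
t 19.00 tcp [0.6467 0.0184 0.1656] jawyaw 1.188 down 0.9999 force [ 0.3  0.5 -1.8] op 0.0233 q [-5.100e-02  3.070e-01  1.418e+00  1.000e-03  1.427e+00 -1.240e+00]
tool shift mm [ 3.4 15.6  1.3] turn deg [ 0.17  0.48 -0.6 ]
```

View pics/w10b.png

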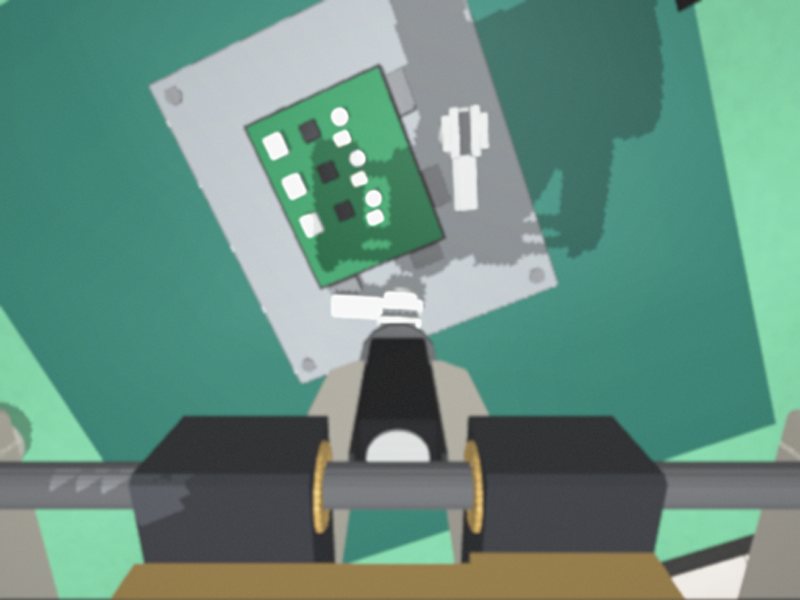

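Run:
```python
from fit import *
im=cv2.imread("pics/w10.png"); cm=np.load("cm10.npy",allow_pickle=True).item()
o=im.copy(); w=np.array([0.6502,0.0184])
def draw(o,cm,P,c): 
    q=proj(cm,np.array(P)); cv2.polylines(o,[np.round((q)*16).astype(np.int32)],True,c,1,cv2.LINE_AA,4)
Z=7
x0,y0,ww,hh=200,175,80,50
crop=cv2.resize(im[y0:y0+hh,x0:x0+ww],None,fx=Z,fy=Z,interpolation=cv2.INTER_CUBIC)
def dz(P,c):
    q=(proj(cm,np.array(P))-[x0,y0]+.5)*Z; cv2.polylines(crop,[np.round(q).astype(np.int32)],True,c,1,cv2.LINE_AA)
t=np.linspace(0,2*np.pi,40)
dz([[w[0]+.0145*np.cos(a),w[1]+.0145*np.sin(a),.0375] for a in t],(255,0,0))
a=-1.96;c,s=np.cos(a),np.sin(a)
dz([[w[0]+c*u-s*v,w[1]+s*u+c*v,.0295] for u,v in((.0145,-.007),(.044,-.007),(.044,.007),(.0145,.007))],(0,0,255))
dz([[w[0]+c*u-s*v,w[1]+s*u+c*v,.0375] for u,v in((-.014,-.0035),(.014,-.0035),(.014,.0035),(-.014,.0035))],(0,255,0))
cv2.imwrite("pics/w10z.png",crop)
cm,im=look("scene","s10"); s=robot.read_state()
q=proj(cm,[w[0],w[1],.06])[0]; x0,y0=int(q[0])-40,int(q[1])-40; Z=8
crop=cv2.resize(im[y0:y0+70,x0:x0+80],None,fx=Z,fy=Z,interpolation=cv2.INTER_CUBIC)
cv2.imwrite("pics/s10z.png",crop)
dz([[w[0]+c*u-s*v,w[1]+s*u+c*v,.0375] for u,v in((-.014,-.0035),(.014,-.0035),(.014,.0035),(-.014,.0035))],(0,255,0))
dz([[w[0]+.0145*np.cos(a),w[1]+.0145*np.sin(a),.0375] for a in t],(255,0,0))
R=Ro.from_rotvec(s["orientation"]).as_matrix()
dz([s["tool_pos"]+R@np.array([x,.0874,z]) for x,z in((-.002,-.01),(.002,-.01),(.002,.01),(-.002,.01))],(0,0,255))
cv2.imwrite("pics/s10zo.png",crop)
```

```text
Traceback (most recent call last):
TypeError: unsupported operand type(s) for *: 'dict' and 'float'
```

View pics/w10z.png

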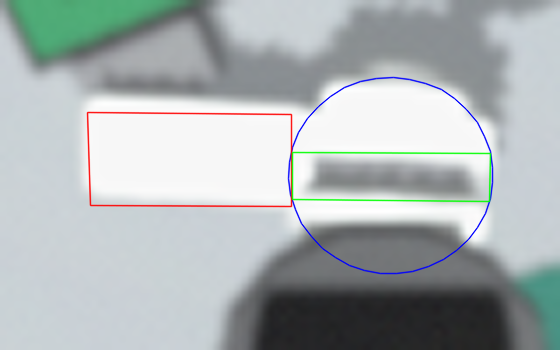

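View pics/s10z.png

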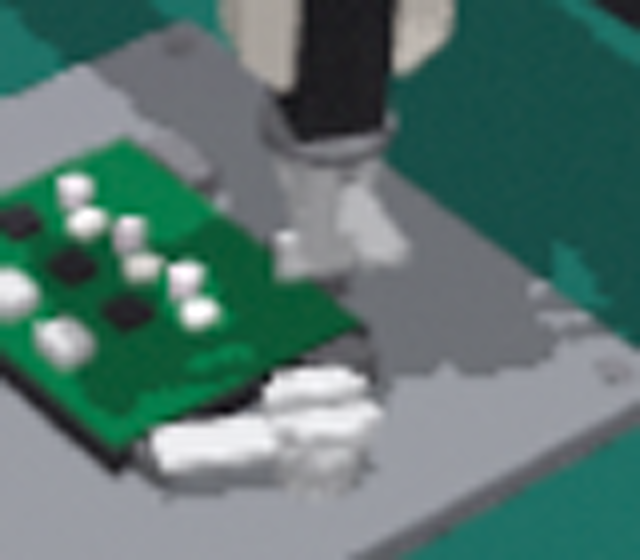

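Run:
```python
from fit import *
cm=np.load("cm10.npy",allow_pickle=True).item()
s=robot.read_state(); R=Ro.from_rotvec(s["orientation"]).as_matrix()
cmn=imaging.camera_model("wrist"); 
for r in (206.5,207,207.5):
    w=at_z(cmn,(255,r),s["tool_pos"][2]-.0874); print(r,np.round(R.T@(w-s["tool_pos"])*1000,1))
def dz(P,c):
    q=(proj(cm2,np.array(P))-[x0,y0]+.5)*Z; cv2.polylines(crop,[np.round(q).astype(np.int32)],True,c,1,cv2.LINE_AA)
cm2=imaging.camera_model("scene"); im=cv2.imread("pics/s10.png"); w=np.array([0.6502,0.0184])
q=proj(cm2,[w[0],w[1],.06])[0]; x0,y0=int(q[0])-40,int(q[1])-40; Z=8
crop=cv2.resize(im[y0:y0+70,x0:x0+80],None,fx=Z,fy=Z,interpolation=cv2.INTER_CUBIC)
t=np.linspace(0,2*np.pi,40); a=-1.96;c,sn=np.cos(a),np.sin(a)
dz([[w[0]+c*u-sn*v,w[1]+sn*u+c*v,.0375] for u,v in((-.014,-.0035),(.014,-.0035),(.014,.0035),(-.014,.0035))],(0,255,0))
dz([[w[0]+.0145*np.cos(b),w[1]+.0145*np.sin(b),.0375] for b in t],(255,0,0))
dz([s["tool_pos"]+R@np.array([x,.0874,z]) for x,z in((-.002,-.01),(.002,-.01),(.002,.01),(-.002,.01))],(0,0,255))
cv2.imwrite("pics/s10zo.png",crop)
delta([0.6502,0.0184,0.150],1.18)
```

```text
206.5 [-1.7 87.4  1.3]
207 [-1.2 87.4  1.3]
207.5 [-0.8 87.4  1.3]
t 19.10 tcp [0.6465 0.0178 0.1662] jawyaw 1.189 down 0.9999 force [ 0.2  0.  -1.4] op 0.0238 q [-0.052  0.306  1.419  0.     1.428 -1.24 ]
tool shift mm [ 3.3 16.1  2. ] turn deg [ 0.19  0.49 -0.58]
```

View pics/s10zo.png

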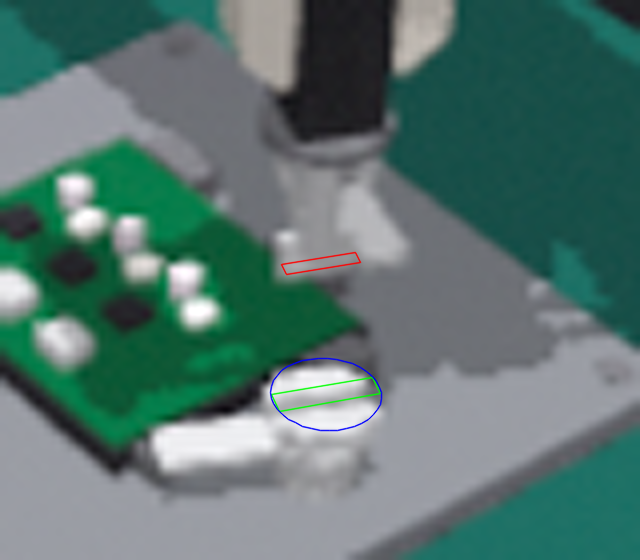

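Request:
carry_out(motion=[0.003,0.01,0.001,0.2,0.5,-0.6,-1,0,0.01,0,0,0,0,-1,0,0.008,0,0,0,0,-1,0,0.004,0,0,0,0,-1,0,0,0,0,0,0,-1])

```text
t: 19.6
tool_pos: [0.649, 0.017, 0.1304]
orientation: [-1.549, 0.31, -0.31]
force: [0.6, 0.6, -1.3]
opening: 0.0238
```

Run:
```python
from fit import *
delta([0.6502,0.0184,0.117],1.18)
```

```text
t 19.60 tcp [0.649  0.017  0.1304] jawyaw 1.175 down 1.0000 force [ 0.6  0.6 -1.3] op 0.0238 q [-0.053  0.33   1.456 -0.     1.355 -1.228]
tool shift mm [ 0.5 13.4  1.7] turn deg [ 0.01 -0.26  0.01]
```

Request:
carry_out(motion=[0.0005,0.003,0.001,0,0,0,-1,0,0.004,0,0,0,0,-1,0,0.003,0,0,0,0,-1,0,0.002,0,0,0,0,-1,0,0.001,0,0,0,0,-1])

```text
t: 20.1
tool_pos: [0.6505, 0.0177, 0.1172]
orientation: [-1.548, 0.309, -0.312]
force: [-0.2, 1.1, -1.5]
opening: 0.0238
```

Run:
```python
from fit import *
delta([0.6502,0.0184,0.117],1.18)
```

```text
t 20.10 tcp [0.6505 0.0177 0.1172] jawyaw 1.175 down 1.0000 force [-0.2  1.1 -1.5] op 0.0238 q [-0.051  0.345  1.463 -0.     1.332 -1.227]
tool shift mm [-0.6  0.2  0.5] turn deg [-0.02 -0.28  0.08]
```

Request:
carry_out(motion=[0,0,0,0,5,0,-1,0,0,0,0,6,0,-1,0,0,0,0,6,0,-1,0,0,0,0,6,0,-1,0,0,0,0,6,0,-1])

```text
t: 20.6
tool_pos: [0.6506, 0.0172, 0.1172]
orientation: [-1.45, 0.715, -0.719]
force: [-0.5, 0.2, -1.0]
opening: 0.0243
```

Run:
```python
from fit import *
s,R=state();print(s["wrist_torque"])
delta([0.6504,0.018,0.117],-.13)
```

```text
t 20.60 tcp [0.6506 0.0172 0.1172] jawyaw 0.652 down 1.0000 force [-0.5  0.2 -1. ] op 0.0243 q [-5.200e-02  3.450e-01  1.463e+00 -1.000e-03  1.332e+00 -7.040e-01]
[-0.12491261  0.21957083  0.07974018]
t 20.60 tcp [0.6506 0.0172 0.1172] jawyaw 0.652 down 1.0000 force [-0.5  0.2 -1. ] op 0.0243 q [-5.200e-02  3.450e-01  1.463e+00 -1.000e-03  1.332e+00 -7.040e-01]
tool shift mm [-0.8  0.2  0.4] turn deg [-0.07 44.81  0.1 ]
```

Excellent tracking; continue (with small recentring).

Request:
carry_out(motion=[-0.0005,0,0.0003,0,6,0,-1,0,0,0,0,7,0,-1,0,0,0,0,7,0,-1,0,0,0,0,7,0,-1,0,0,0,0,6,0,-1])

```text
t: 21.1
tool_pos: [0.65, 0.0169, 0.1172]
orientation: [-1.235, 1.169, -1.173]
force: [-0.8, 0.1, -1.8]
opening: 0.0238
```

Request:
carry_out(motion=[0,0,0,0,5,0,-1,0,0,0,0,5,0,-1,0,0,0,0,3,0,-1,0,0,0,0,1,0,-1,0,0,0,0,0,0,-1])

```text
t: 21.6
tool_pos: [0.6496, 0.0169, 0.1172]
orientation: [-1.108, 1.357, -1.361]
force: [-0.8, -0.1, -1.5]
opening: 0.024
```

Run:
```python
from fit import *
s,R=state();print(s["wrist_torque"])
delta([0.6504,0.018,0.117],-.13)
cm,im=look("scene","s11"); w=[.6502,.0184]
q=proj(cm,[w[0],w[1],.06])[0]; x0,y0=int(q[0])-45,int(q[1])-45
cv2.imwrite("pics/s11z.png",cv2.resize(im[y0:y0+75,x0:x0+80],None,fx=8,fy=8,interpolation=cv2.INTER_CUBIC))
cm,im=look("wrist","w11"); cv2.imwrite("pics/w11b.png",cv2.resize(im,(800,600),interpolation=cv2.INTER_CUBIC))
```

```text
t 21.60 tcp [0.6496 0.0169 0.1172] jawyaw -0.205 down 1.0000 force [-0.8 -0.1 -1.5] op 0.0240 q [-0.051  0.344  1.464 -0.003  1.334  0.154]
[-0.10024589  0.0396398   0.15447683]
t 21.60 tcp [0.6496 0.0169 0.1172] jawyaw -0.205 down 1.0000 force [-0.8 -0.1 -1.5] op 0.0240 q [-0.051  0.344  1.464 -0.003  1.334  0.154]
tool shift mm [-1.3  0.2  0.5] turn deg [-0.01 -4.29  0.17]
```

View pics/s11z.png

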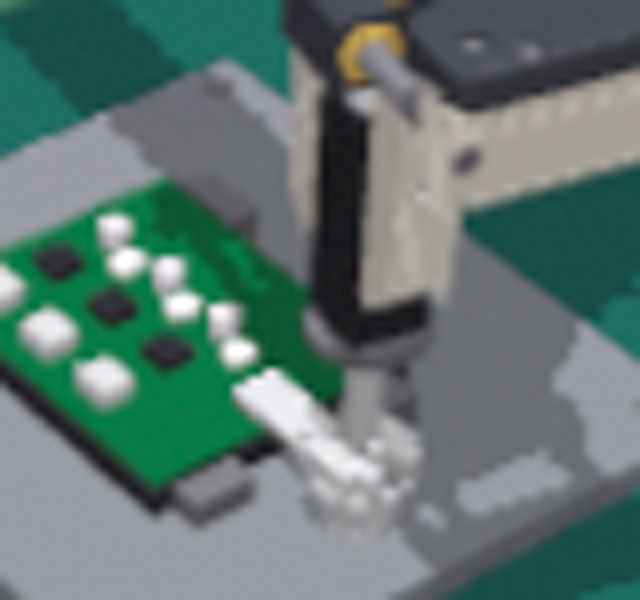

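View pics/w11b.png

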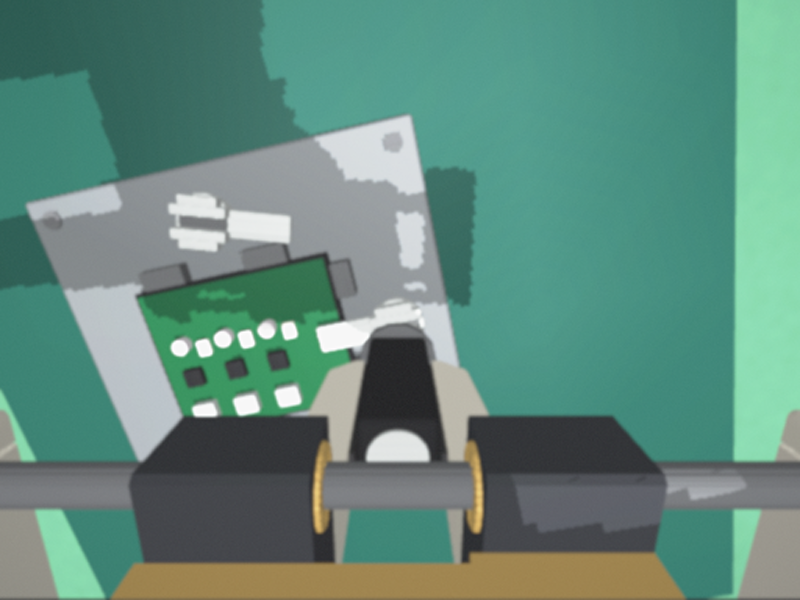

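Request:
carry_out(motion=[0,-0.003,0,0,-3,0,-1,0,-0.01,0,0,0,0,-1,0,-0.02,0,0,0,0,-1,0,-0.02,0,0,0,0,-1,0,0,0,0,0,0,-1])

```text
t: 22.2
tool_pos: [0.6496, 0.017, 0.173]
orientation: [-1.136, 1.318, -1.322]
force: [0.5, -0.3, -0.7]
opening: 0.0237
```

Request:
carry_out(motion=[-0.015,0,-0.025,0,3,0,-1,-0.019,0,-0.033,0,2.5,0,-1,-0.018,0,-0.03,0,2.5,0,-1,-0.004,0,-0.008,0,0,0,-1,0,0,0,0,0,0,-1])

```text
t: 22.7
tool_pos: [0.566, 0.093, 0.1718]
orientation: [-1.052, 1.423, -1.43]
force: [0.7, -0.8, -1.3]
opening: 0.0239
```

Run:
```python
from fit import *
delta([0.5651,0.0927,0.14],-.30)
cm,im=look("wrist","w12"); np.save("cm12.npy",cm,allow_pickle=True)
cv2.imwrite("pics/w12b.png",cv2.resize(im,(800,600),interpolation=cv2.INTER_CUBIC))
w=np.array([0.5651,0.0927]); q=proj(cm,[w[0],w[1],.0375])[0]; Z=7; x0,y0=int(q[0])-40,int(q[1])-30
crop=cv2.resize(im[y0:y0+70,x0:x0+80],None,fx=Z,fy=Z,interpolation=cv2.INTER_CUBIC)
def dz(P,c):
    q=(proj(cm,np.array(P))-[x0,y0]+.5)*Z; cv2.polylines(crop,[np.round(q).astype(np.int32)],True,c,1,cv2.LINE_AA)
t=np.linspace(0,2*np.pi,40); a=-.30;c,sn=np.cos(a),np.sin(a)
dz([[w[0]+c*u-sn*v,w[1]+sn*u+c*v,.0375] for u,v in((-.014,-.0035),(.014,-.0035),(.014,.0035),(-.014,.0035))],(0,255,0))
dz([[w[0]+.0145*np.cos(b),w[1]+.0145*np.sin(b),.0375] for b in t],(255,0,0))
cv2.imwrite("pics/w12z.png",crop)
```

```text
t 22.70 tcp [0.566  0.093  0.1718] jawyaw -0.300 down 1.0000 force [ 0.7 -0.8 -1.3] op 0.0239 q [ 0.076  0.098  1.645 -0.003  1.397  0.376]
tool shift mm [ 0.5 31.8 -0.8] turn deg [-0.17 -0.    0.13]
```

View pics/w12b.png

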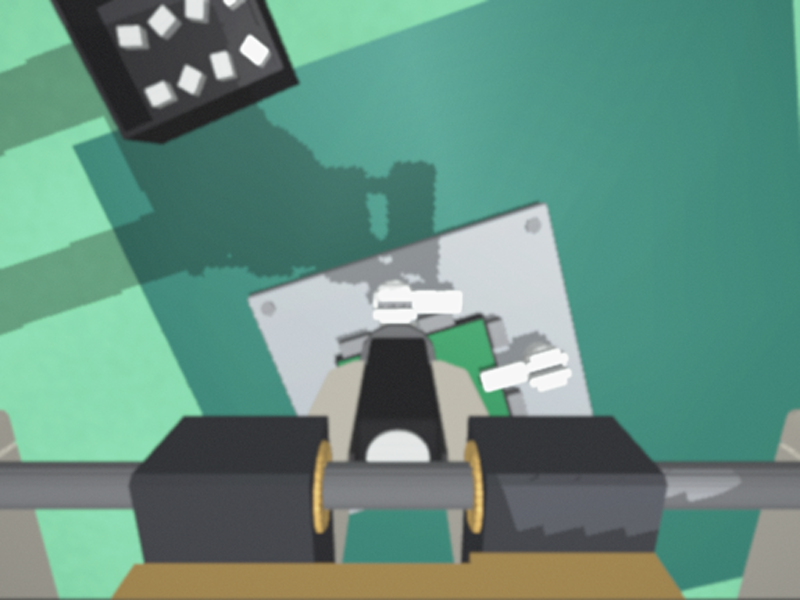

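View pics/w12z.png

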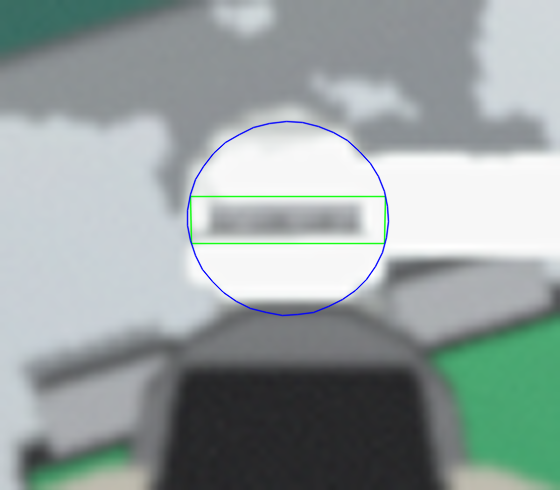

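Request:
carry_out(motion=[0.0005,0.01,-0.0005,-0.2,0,0.1,-1,0,0.012,0,0,0,0,-1,0,0.01,0,0,0,0,-1,0,0.006,0,0,0,0,-1,0,0.001,0,0,0,0,-1])

```text
t: 23.25
tool_pos: [0.5676, 0.0888, 0.1276]
orientation: [-1.053, 1.43, -1.429]
force: [-1.2, -0.3, -0.5]
opening: 0.0241
```

Run:
```python
from fit import *
delta([0.5651,0.0927,0.117],-.30)
```

```text
t 23.25 tcp [0.5676 0.0888 0.1276] jawyaw -0.303 down 1.0000 force [-1.2 -0.3 -0.5] op 0.0241 q [ 6.700e-02  1.420e-01  1.680e+00 -1.000e-03  1.321e+00  3.700e-01]
tool shift mm [-3.  10.6 -3.5] turn deg [ 0.09 -0.17  0.1 ]
```

Request:
carry_out(motion=[-0.003,0,-0.004,0,0,0,-1,0,0,0,0,0,0,-1,0,0,0,0,0,0,-1,0,0,0,0,0,0,-1,0,0,0,0,0,0,-1])

```text
t: 23.75
tool_pos: [0.5649, 0.0932, 0.1281]
orientation: [-1.052, 1.429, -1.429]
force: [0.8, -0.9, -1.4]
opening: 0.0233
```

Run:
```python
from fit import *
delta([0.5651,0.0927,0.117],-.30)
```

```text
t 23.75 tcp [0.5649 0.0932 0.1281] jawyaw -0.303 down 1.0000 force [ 0.8 -0.9 -1.4] op 0.0233 q [ 7.500e-02  1.360e-01  1.686e+00 -1.000e-03  1.321e+00  3.780e-01]
tool shift mm [ 0.4 11.1  0.3] turn deg [ 0.06 -0.18  0.08]
```

Request:
carry_out(motion=[0.0005,0.003,0,0,0,0,-1,0,0.003,0,0,0,0,-1,0,0.002,0,0,0,0,-1,0,0.002,0,0,0,0,-1,0,0.001,0,0,0,0,-1])

```text
t: 24.25
tool_pos: [0.5661, 0.0929, 0.1244]
orientation: [-1.049, 1.426, -1.43]
force: [-3.7, -0.2, 5.8]
opening: 0.0239
```

Run:
```python
from fit import *
delta([0.5651,0.0927,0.117],-.30)
```

```text
t 24.25 tcp [0.5661 0.0929 0.1244] jawyaw -0.303 down 1.0000 force [-3.7 -0.2  5.8] op 0.0239 q [ 7.400e-02  1.390e-01  1.689e+00 -1.000e-03  1.311e+00  3.770e-01]
tool shift mm [ 0.5  7.4 -0.9] turn deg [-0.14 -0.15  0.01]
```

Run:
```python
from fit import *
s,R=state()
cm,im=look("wrist","w13"); w=np.array([0.5651,0.0927])
def show(name,cm,im,Z,h):
    q=proj(cm,[w[0],w[1],.04])[0]; x0,y0=int(q[0])-40,int(q[1])-h
    crop=cv2.resize(im[y0:y0+70,x0:x0+80],None,fx=Z,fy=Z,interpolation=cv2.INTER_CUBIC)
    cv2.imwrite(f"pics/{name}r.png",crop.copy())
    def dz(P,c):
        q=(proj(cm,np.array(P))-[x0,y0]+.5)*Z; cv2.polylines(crop,[np.round(q).astype(np.int32)],True,c,1,cv2.LINE_AA)
    t=np.linspace(0,2*np.pi,40); a=-.30;c,sn=np.cos(a),np.sin(a)
    dz([[w[0]+c*u-sn*v,w[1]+sn*u+c*v,.0375] for u,v in((-.014,-.0035),(.014,-.0035),(.014,.0035),(-.014,.0035))],(0,255,0))
    dz([[w[0]+.0145*np.cos(b),w[1]+.0145*np.sin(b),.0375] for b in t],(255,0,0))
    dz([s["tool_pos"]+R@np.array([x,.0874,z]) for x,z in((-.002,-.01),(.002,-.01),(.002,.01),(-.002,.01))],(0,0,255))
    cv2.imwrite(f"pics/{name}.png",np.hstack([cv2.imread(f"pics/{name}r.png"),crop]) if Z<=5 else crop)
show("w13z",cm,im,5,35)
cm,im=look("scene","s13"); show("s13z",cm,im,5,40)
```

```text
t 24.25 tcp [0.5661 0.0929 0.1244] jawyaw -0.303 down 1.0000 force [-3.7 -0.2  5.8] op 0.0239 q [ 7.400e-02  1.390e-01  1.689e+00 -1.000e-03  1.311e+00  3.770e-01]
```

View pics/w13z.png

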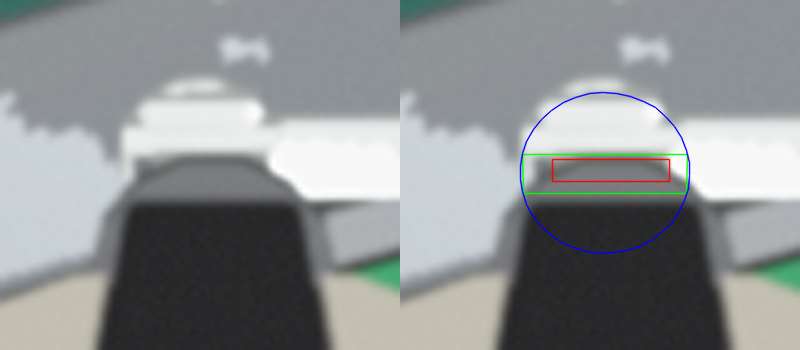

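View pics/s13z.png

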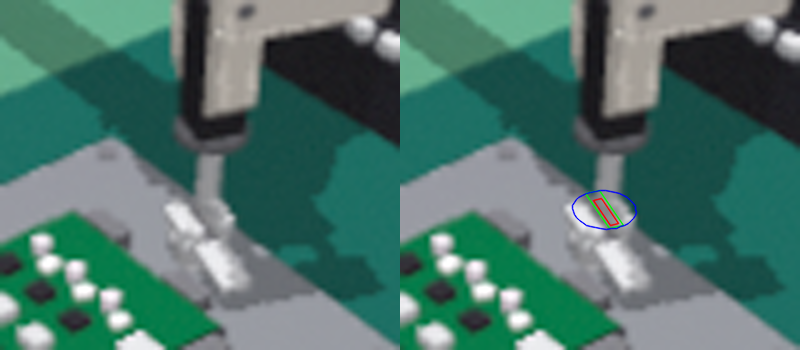

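Run:
```python
from fit import *
L=[]
for n in ("w9","w10","w11","w12","w13"):
    im=cv2.imread(f"pics/{n}.png"); c=cv2.resize(im[198:222,228:282],None,fx=7,fy=7,interpolation=cv2.INTER_CUBIC); cv2.putText(c,n,(5,20),0,.6,(0,0,255),2); L.append(c)
L.append(np.zeros_like(L[0]))
cv2.imwrite("pics/cmp.png",np.vstack([np.hstack(L[0:2]),np.hstack(L[2:4]),np.hstack(L[4:6])]))
```

```text
(no output)
```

View pics/cmp.png

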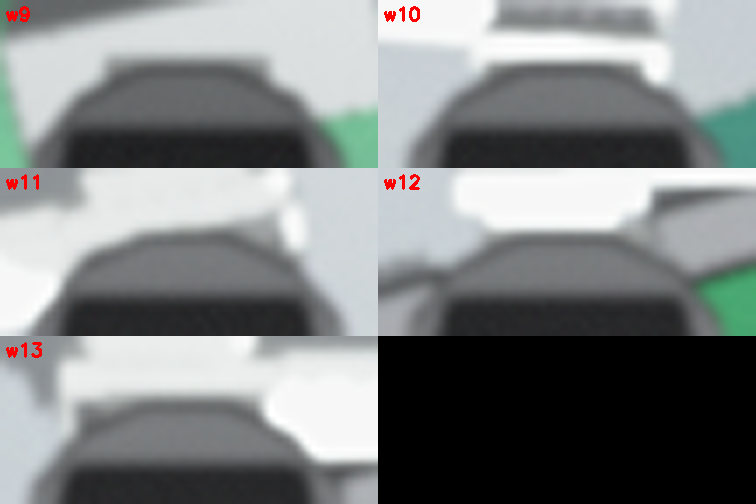

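Request:
carry_out(motion=[-0.0005,-0.001,-0.001,0,0,0,-1,-0.0005,0,0,0,0,0,-1,0,0,0,0,0,0,-1,0,0.002,0,0,0,0,-1,0,0.002,0,0,0,0,-1])

```text
t: 24.85
tool_pos: [0.5664, 0.0943, 0.1243]
orientation: [-1.047, 1.425, -1.431]
force: [-10.6, -1.3, 24.3]
opening: 0.0234
```

Run:
```python
from fit import *
delta([0.5651,0.0927,0.117],-.30)
```

```text
t 24.85 tcp [0.5664 0.0943 0.1243] jawyaw -0.303 down 1.0000 force [-10.6  -1.3  24.3] op 0.0234 q [ 7.600e-02  1.390e-01  1.690e+00 -1.000e-03  1.308e+00  3.790e-01]
tool shift mm [ 1.9  7.3 -0.8] turn deg [-0.26 -0.15 -0.04]
```

Request:
carry_out(motion=[0,-0.003,-0.001,0,0,0,-1,0.002,0,0,0,0,0,-1,0.001,0,0,0,0,0,-1,0,0,0,0,0,0,-1,0,0,0,0,0,0,-1])

```text
t: 25.35
tool_pos: [0.564, 0.0913, 0.1263]
orientation: [-1.048, 1.426, -1.43]
force: [-0.1, -0.3, -2.2]
opening: 0.0237
```

Run:
```python
from fit import *
delta([0.5651,0.0927,0.117],-.30)
```

```text
t 25.35 tcp [0.564  0.0913 0.1263] jawyaw -0.303 down 1.0000 force [-0.1 -0.3 -2.2] op 0.0237 q [ 7.100e-02  1.300e-01  1.696e+00 -1.000e-03  1.312e+00  3.740e-01]
tool shift mm [-1.6  9.3  0.6] turn deg [-0.21 -0.15 -0.02]
```

Request:
carry_out(motion=[-0.0006,0.001,0,0,0,0,-1,0,0.002,0,0,0,0,-1,0,0.002,0,0,0,0,-1,0,0.002,0,0,0,0,-1,0,0.001,0,0,0,0,-1])

```text
t: 25.85
tool_pos: [0.5639, 0.0919, 0.1167]
orientation: [-1.049, 1.426, -1.43]
force: [0.0, -0.4, 6.3]
opening: 0.0239
```

Run:
```python
from fit import *
delta([0.5651,0.0927,0.117],-.30)
```

```text
t 25.85 tcp [0.5639 0.0919 0.1167] jawyaw -0.303 down 1.0000 force [ 0.  -0.4  6.3] op 0.0239 q [ 7.300e-02  1.410e-01  1.702e+00 -1.000e-03  1.296e+00  3.750e-01]
tool shift mm [-1.1 -0.3  1. ] turn deg [-0.14 -0.15  0.01]
```

Request:
carry_out(motion=[0,0,0,0,5,0,-1,0,0,0,0,6,0,-1,0,0,0,0,6,0,-1,0,0,0,0,6,0,-1,0,0,0,0,6,0,-1])

```text
t: 26.35
tool_pos: [0.5631, 0.0914, 0.1168]
orientation: [-0.699, 1.784, -1.788]
force: [0.2, 0.2, -0.3]
opening: 0.024
```

Request:
carry_out(motion=[0,0,0,0,6,0,-1,0,0,0,0,6,0,-1,0,0,0,0,6,0,-1,0,0,0,0,6,0,-1,0,0,0,0,5,0,-1])

```text
t: 26.85
tool_pos: [0.5627, 0.092, 0.1168]
orientation: [-0.231, 2.105, -2.108]
force: [-0.6, 0.8, -0.3]
opening: 0.0238
```

Run:
```python
from fit import *
s,R=state();print(s["wrist_torque"])
delta([0.5640,0.0918,0.1168],-1.76)
```

```text
t 26.85 tcp [0.5627 0.092  0.1168] jawyaw -1.353 down 1.0000 force [-0.6  0.8 -0.3] op 0.0238 q [ 7.300e-02  1.410e-01  1.703e+00 -1.000e-03  1.299e+00  1.427e+00]
[0.04610041 0.27250358 0.0510117 ]
t 26.85 tcp [0.5627 0.092  0.1168] jawyaw -1.353 down 1.0000 force [-0.6  0.8 -0.3] op 0.0238 q [ 7.300e-02  1.410e-01  1.703e+00 -1.000e-03  1.299e+00  1.427e+00]
tool shift mm [-1.2  0.   0.5] turn deg [-0.08 23.31  0.03]
```

Request:
carry_out(motion=[0,0,0,0,5,0,-1,0,0,0,0,6,0,-1,0,0,0,0,5,0,-1,0,0,0,0,3,0,-1,0,0,0,0,1,0,-1])

```text
t: 27.35
tool_pos: [0.5627, 0.0925, 0.1168]
orientation: [-0.158, -2.143, 2.145]
force: [-0.1, 0.2, 0.1]
opening: 0.0238
```

Run:
```python
from fit import *
s,R=state();print(s["wrist_torque"])
delta([0.5640,0.0918,0.1168],-1.76)
cm,im=look("wrist","w14"); cv2.imwrite("pics/w14b.png",cv2.resize(im,(800,600),interpolation=cv2.INTER_CUBIC))
```

```text
t 27.35 tcp [0.5627 0.0925 0.1168] jawyaw -1.719 down 1.0000 force [-0.1  0.2  0.1] op 0.0238 q [ 7.400e-02  1.410e-01  1.703e+00 -1.000e-03  1.299e+00  1.792e+00]
[-0.00972379  0.16795296  0.0624578 ]
t 27.35 tcp [0.5627 0.0925 0.1168] jawyaw -1.719 down 1.0000 force [-0.1  0.2  0.1] op 0.0238 q [ 7.400e-02  1.410e-01  1.703e+00 -1.000e-03  1.299e+00  1.792e+00]
tool shift mm [-1.4  0.   0.5] turn deg [-0.05  2.36  0.02]
```

View pics/w14b.png

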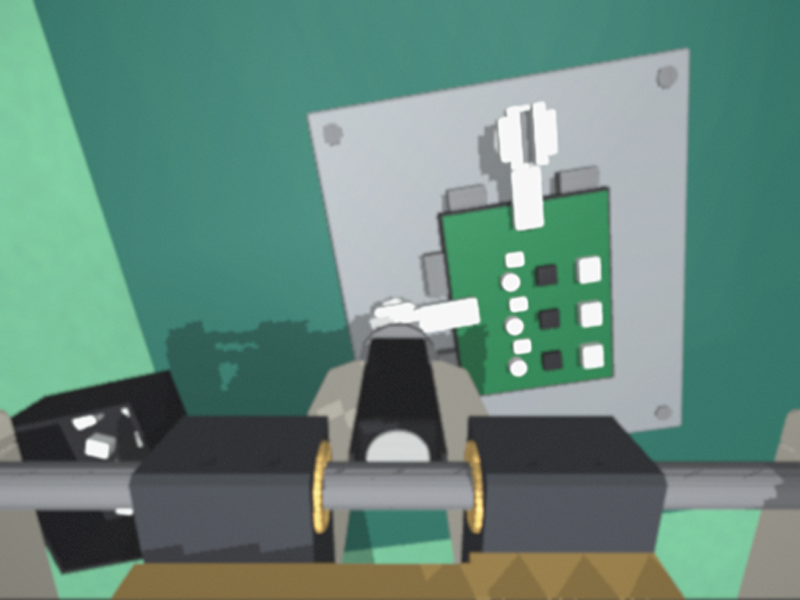

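Request:
carry_out(motion=[0,0,0,0,3,0,-1,0,0,0,0,2,0,-1,0,0,0,0,1,0,-1,0,0,0,0,0,0,-1,0,0,0,0,0,0,-1])

```text
t: 27.9
tool_pos: [0.5627, 0.0926, 0.1168]
orientation: [-0.261, -2.088, 2.09]
force: [-0.1, 0.3, -0.9]
opening: 0.0238
```

Run:
```python
from fit import *
s,R=state();print(s["wrist_torque"])
```

```text
t 27.90 tcp [0.5627 0.0926 0.1168] jawyaw -1.819 down 1.0000 force [-0.1  0.3 -0.9] op 0.0238 q [ 7.400e-02  1.410e-01  1.703e+00 -1.000e-03  1.299e+00  1.893e+00]
[0.02243878 0.25854988 0.42724055]
```

Request:
carry_out(motion=[0,0,0,0,-5,0,-1,0,-0.005,0,0,-1,0,-1,0,-0.015,0,0,0,0,-1,0,-0.025,0,0,0,0,-1,0,-0.02,0,0,0,0,-1])

```text
t: 28.4
tool_pos: [0.5606, 0.0924, 0.1824]
orientation: [-0.148, -2.142, 2.145]
force: [0.6, 0.1, -0.5]
opening: 0.0236
```

Request:
carry_out(motion=[0.003,-0.003,0.035,0,0,0,-1,0.003,-0.002,0.044,0,0,0,-1,0.003,0,0.044,0,0,0,-1,0.003,0,0.044,0,0,0,-1,0.003,0,0.044,0,0,0,-1])

```text
t: 28.9
tool_pos: [0.5184, -0.1152, 0.2007]
orientation: [-0.163, -2.151, 2.151]
force: [1.2, -0.4, -1.7]
opening: 0.0238
```

Request:
carry_out(motion=[0.003,0,0.044,0,0,0,-1,0.003,0,0.044,0,0,0,-1,0.003,0,0.044,0,0,0,-1,0,0,0.025,0,0,0,-1,0,0,0,0,-8,0,-1])

```text
t: 29.4
tool_pos: [0.4833, -0.2814, 0.2093]
orientation: [-0.036, -2.213, 2.226]
force: [-1.5, 0.5, -0.4]
opening: 0.0237
```

Request:
carry_out(motion=[0,0,0,0,-8.5,0,-1,0,0,0,0,-8.5,0,-1,0,0,0,0,-8.5,0,-1,0,0,0,0,-8.5,0,-1,0,0,0,0,-8.5,0,-1])

```text
t: 29.9
tool_pos: [0.4828, -0.2844, 0.2169]
orientation: [-0.675, 1.774, -1.803]
force: [0.1, 0.6, -1.5]
opening: 0.0238
```

Request:
carry_out(motion=[0,0,0,0,-8.5,0,-1,0,0,0,0,-8.5,0,-1,0,0,0,0,-8.5,0,-1,0,0,0,0,-8.5,0,-1,0,0,0,0,-6,0,-1])

```text
t: 30.4
tool_pos: [0.4831, -0.2849, 0.2247]
orientation: [-1.137, 1.28, -1.32]
force: [-0.3, -1.6, -1.3]
opening: 0.0235
```

Run:
```python
from fit import *
delta([0.474,-0.2965,0.15],0.03)
```

```text
t 30.40 tcp [ 0.4831 -0.2849  0.2247] jawyaw -0.127 down 0.9997 force [-0.3 -1.6 -1.3] op 0.0235 q [-0.627  0.007  1.641  0.004  1.469 -0.5  ]
tool shift mm [12.  74.6 -9.3] turn deg [-1.3  -9.    0.59]
```

Request:
carry_out(motion=[0.006,0.015,-0.005,-1.3,-5,0.6,-1,0.005,0.015,-0.003,0,-4,0,-1,0,0.01,0,0,0,0,-1,0,0.01,0,0,0,0,-1,0,0,0,0,0,0,-1])

```text
t: 30.9
tool_pos: [0.4759, -0.2961, 0.1799]
orientation: [-1.221, 1.183, -1.192]
force: [-1.1, -0.2, -0.9]
opening: 0.0238
```

Run:
```python
from fit import *
s,R=state(); delta([0.474,-0.2965,0.15],0.03)
cm,im=look("wrist","w15"); cv2.imwrite("pics/w15b.png",cv2.resize(im[100:384,100:420],(800,600),interpolation=cv2.INTER_CUBIC)) if 0 else cv2.imwrite("pics/w15b.png",cv2.resize(im,(800,600),interpolation=cv2.INTER_CUBIC))
```

```text
t 30.90 tcp [ 0.4759 -0.2961  0.1799] jawyaw 0.029 down 1.0000 force [-1.1 -0.2 -0.9] op 0.0238 q [-6.490e-01  5.300e-02  1.677e+00  1.000e-03  1.406e+00 -6.790e-01]
t 30.90 tcp [ 0.4759 -0.2961  0.1799] jawyaw 0.029 down 1.0000 force [-1.1 -0.2 -0.9] op 0.0238 q [-6.490e-01  5.300e-02  1.677e+00  1.000e-03  1.406e+00 -6.790e-01]
tool shift mm [ 0.3 29.9 -2.1] turn deg [-0.3  -0.04  0.14]
```

View pics/w15b.png

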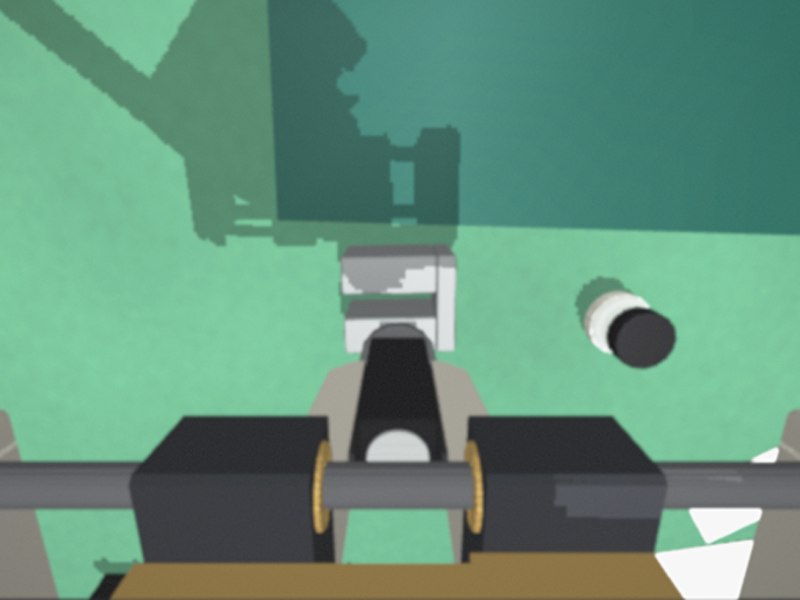

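Run:
```python
from fit import *
im=cv2.imread("pics/w15.png"); cv2.imwrite("pics/w15z.png",cv2.resize(im[150:235,205:305],None,fx=7,fy=7,interpolation=cv2.INTER_CUBIC))
cm=imaging.camera_model("wrist")
for p in [(390,295),(390,318),(437,293),(437,317),(345,297),(345,320)]: print(p,np.round(at_z(cm,(p[0]*.64-.2,p[1]*.64-.2),.05),4))
```

```text
(390, 295) [ 0.4728 -0.2899  0.05  ]
(390, 318) [ 0.4732 -0.3053  0.05  ]
(437, 293) [ 0.5026 -0.2878  0.05  ]
(437, 317) [ 0.5035 -0.3037  0.05  ]
(345, 297) [ 0.4443 -0.2921  0.05  ]
(345, 320) [ 0.4443 -0.3074  0.05  ]
```

View pics/w15z.png

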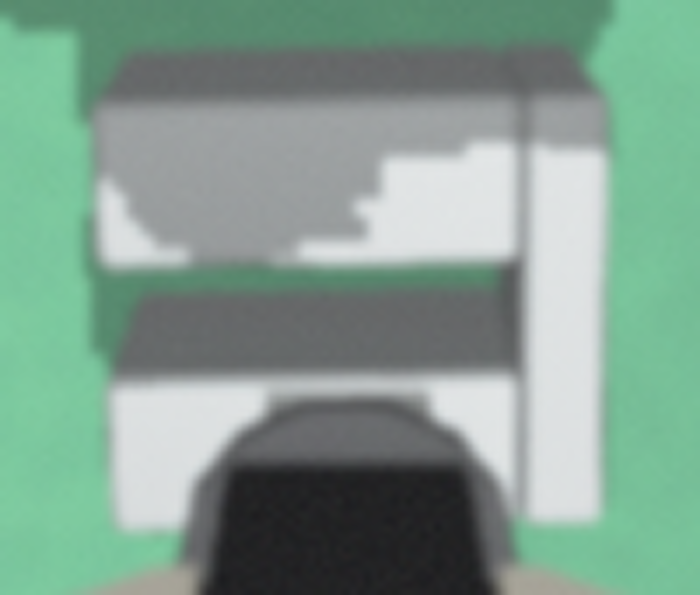

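Request:
carry_out(motion=[0.0015,0.01,-0.002,-0.3,0,0.1,-1,0,0.01,0,0,0,0,-1,0,0.01,0,0,0,0,-1,0,0.004,0,0,0,0,-1,0,0,0,0,0,0,-1])

```text
t: 31.45
tool_pos: [0.475, -0.298, 0.1452]
orientation: [-1.222, 1.186, -1.191]
force: [-0.7, -0.3, -0.4]
opening: 0.0241
```

Run:
```python
from fit import *
delta([0.473,-0.2975,0.094],0.04)
```

```text
t 31.45 tcp [ 0.475  -0.298   0.1452] jawyaw 0.028 down 1.0000 force [-0.7 -0.3 -0.4] op 0.0241 q [-6.510e-01  8.500e-02  1.709e+00 -1.000e-03  1.345e+00 -6.790e-01]
tool shift mm [-0.7 51.2 -2.1] turn deg [-0.11 -0.71  0.13]
```

Request:
carry_out(motion=[-0.0005,0.01,-0.001,0,0,0,-1,0,0.01,0,0,0,0,-1,0,0.01,0,0,0,0,-1,0,0.006,0,0,0,0,-1,0,0.001,0,0,0,0,-1])

```text
t: 31.95
tool_pos: [0.4739, -0.2974, 0.1048]
orientation: [-1.222, 1.187, -1.191]
force: [-0.4, 0.7, -1.4]
opening: 0.0236
```

Run:
```python
from fit import *
delta([0.473,-0.2975,0.093],0.04)
```

```text
t 31.95 tcp [ 0.4739 -0.2974  0.1048] jawyaw 0.028 down 1.0000 force [-0.4  0.7 -1.4] op 0.0236 q [-6.520e-01  1.230e-01  1.746e+00 -1.000e-03  1.271e+00 -6.790e-01]
tool shift mm [ 0.  11.8 -0.9] turn deg [-0.09 -0.71  0.11]
```

Inside the slot. Lower the rest, then open.

Request:
carry_out(motion=[0,0.005,0,0,0,0,-1,0,0.004,0,0,0,0,-1,0,0.002,0,0,0,0,-1,0,0.001,0,0,0,0,-1,0,0,0,0,0,0,-1])

```text
t: 32.45
tool_pos: [0.4743, -0.2978, 0.0925]
orientation: [-1.222, 1.186, -1.192]
force: [-0.0, 0.1, -1.3]
opening: 0.0239
```

Run:
```python
from fit import *
delta([0.473,-0.2975,0.093],0.04)
```

```text
t 32.45 tcp [ 0.4743 -0.2978  0.0925] jawyaw 0.027 down 1.0000 force [-0.   0.1 -1.3] op 0.0239 q [-6.520e-01  1.380e-01  1.754e+00 -1.000e-03  1.247e+00 -6.790e-01]
tool shift mm [-0.3 -0.5 -1.3] turn deg [-0.14 -0.72  0.15]
```

Request:
carry_out(motion=[0,0,0,0,0,0,-0.4,0,0,0,0,0,0,0,0,0,0,0,0,0,0.3,0,0,0,0,0,0,0.6,0,0,0,0,0,0,0.6])

```text
t: 32.95
tool_pos: [0.4753, -0.2985, 0.0939]
orientation: [-1.222, 1.183, -1.194]
force: [0.5, 0.2, 0.9]
opening: 0.0555
```

Request:
carry_out(motion=[0,0,0,0,0,0,0.6,0,-0.01,0,0,0,0,0.6,0,-0.03,0,0,0,0,0.6,0,-0.04,0,0,0,0,0.6,0,-0.04,0,0,0,0,0.6])

```text
t: 33.45
tool_pos: [0.4708, -0.2951, 0.2113]
orientation: [-1.224, 1.196, -1.183]
force: [0.9, -1.1, -0.3]
opening: 0.0742
```

Request:
carry_out(motion=[-0.03,-0.02,0,0,0,0,0.6,-0.04,0,0.01,0,0,0,0.6,-0.04,0,0.01,0,0,0,0.6,-0.02,0,0.01,0,0,0,0.6,0,0,0,0,0,0,0.6])

```text
t: 33.95
tool_pos: [0.5018, -0.1637, 0.2468]
orientation: [-1.217, 1.181, -1.2]
force: [-1.2, -0.0, 0.6]
opening: 0.0744
```

Run:
```python
from fit import *
state()
cm,im=look("wrist","w16"); cv2.imwrite("pics/w16b.png",cv2.resize(im,(800,600),interpolation=cv2.INTER_CUBIC))
cm,im=look("scene","s16"); cv2.imwrite("pics/s16z.png",cv2.resize(im[130:300,70:370],None,fx=2.6,fy=2.6,interpolation=cv2.INTER_CUBIC))
```

```text
t 33.95 tcp [ 0.5018 -0.1637  0.2468] jawyaw 0.024 down 0.9999 force [-1.2 -0.   0.6] op 0.0744 q [-4.120e-01 -8.100e-02  1.686e+00 -1.000e-03  1.524e+00 -4.360e-01]
```

View pics/w16b.png

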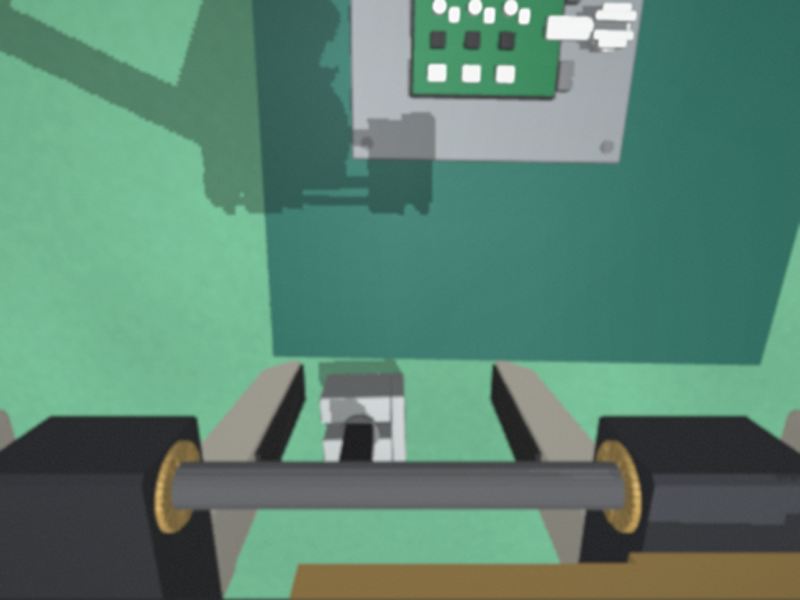

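View pics/s16z.png

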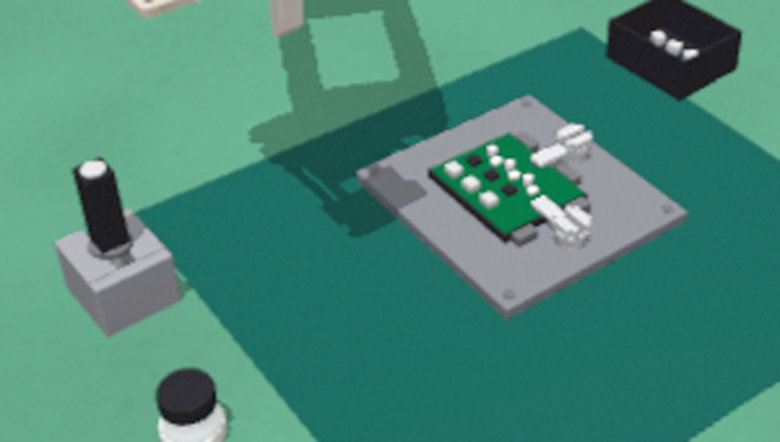

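Request:
carry_out(motion=[-0.03,0,0.01,0,0,0,0.6,-0.04,0,0.015,0,0,0,0.6,-0.04,0,0.015,0,0,0,0.6,-0.015,0,0,0,0,0,0.6,0,0,0,0,0,0,0.6])

```text
t: 34.55
tool_pos: [0.5382, -0.0438, 0.246]
orientation: [-1.216, 1.189, -1.21]
force: [0.9, 0.1, -0.2]
opening: 0.0744
```

Run:
```python
from fit import *
state()
cm,im=look("wrist","w17"); cv2.imwrite("pics/w17b.png",cv2.resize(im,(800,600),interpolation=cv2.INTER_CUBIC))
x=models.outline_of("wrist","fixture")[0]
f,e=fitrect(cm,x["pixels"].astype(np.uint8),FIX,0.012,[.5657,.0177,.008]); print("fixture",np.round(f,4),e)
x=models.outline_of("wrist","board")[0]; m=x["pixels"].astype(np.uint8)
b,e=fitrect(cm,m,BRD,0.022,[0.565,0.018,0]); print("board",np.round(b,4),e)
print("corner mm",np.round((inframe(f,toworld(b,(.055,.045)))-[.055,.045])*1000,1),"ang",b[2]-f[2])
o=im.copy()
```

```text
t 34.55 tcp [ 0.5382 -0.0438  0.246 ] jawyaw 0.013 down 0.9999 force [ 0.9  0.1 -0.2] op 0.0744 q [-0.171 -0.044  1.653 -0.008  1.524 -0.184]
fixture [0.5656 0.0171 0.0094] 0.0010870300009533235
board [0.565  0.0173 0.0052] 0.0010206286385244998
corner mm [-0.4 -0. ] ang -0.004170723415404275
```

View pics/w17b.png

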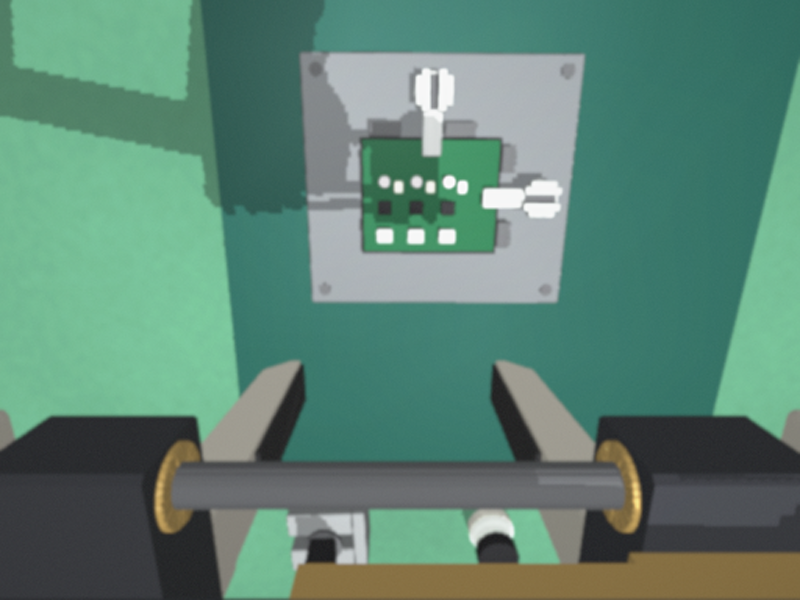

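The picture shows the board home in its corner. Both tongues lie square over its edges, at about (432,135) and (505,198), and the driver is in its stand at about (322,540). Handing in.

Run:
```python
from plant import robot
print(robot.close_job())
```

```text
the job is handed in; nothing more can be done
None
```

I pushed the board home in its corner and turned both clamp screws clockwise with the driver, the far one first and then the left. The driver is back in its stand and the job is handed in at about 34.6 s; handing in gave no verdict.

**Last checks**
- **Board:** the last wrist-camera fit puts its corner within 0.4 mm of the fixture corner on both edges, square to about 0.004 rad.
- **Clamps:** both tongues look square across the board's edges. At the left screw the wrist torque reached about 0.43 N m, which I take to be its hard stop. The far screw I judged from the pictures only.
- **Driver:** it looks upright in the stand's slot in the scene picture; I did not measure its tilt or position after letting go. The gripper is clear of everything.
- **Bin, spool and jar:** none was approached. I did not re-measure where they stand.

**What went wrong on the way**
- The first push along y ended with no contact force because the fingers rode over the board. I repeated it lower, and the board came home.
- At the left screw the blade twice came down on the screw head instead of in the slot. The hardest touch was about 24 N, through the driver. Moving it sideways by 2–3 mm seated it.

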